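# Change the arbor on the film winder and its loading tray

### The arm

A 6-joint arm with a two-finger parallel gripper is mounted at the origin on the work surface. World frame = base frame: x ahead of the robot, y to its left, z up, the work surface at z = 0. Lengths are in m, angles in degrees, forces in N, time in s.
With the tool pointing down it reaches from about 0.325 to 1 m from the base axis. Payload 5.1 kg.
Tool frame: the origin (TCP) lies midway between the tips of the shut fingers; the grasp point (between the pads) lies r.tcp_to_grasp behind it (r.tcp_to_grasp is the distance from the TCP to the grasp point, in m); z points along the fingers, x is the direction in which the jaws open and shut, and the axes are right-handed (so a half turn about z gives the same grasp; the last joint's range is limited). The gripper opens to 85 mm and grips with 20 to 120 N. Pads are 22 mm wide; open, the fingers measure 114 mm over their backs; the gripper's body (76 mm by 85 mm) begins 54 mm behind the grasp point. The pads swing forward as they close: fully open they stand 13 mm farther back than shut.
Start: joints at [-70.394, 7.093, 94.555, -0, 78.352, -4.733], TCP at [0.268, -0.592, 0.231] pointing down, gripper open.
Joint ranges: [-149.61, 149.61], [-58.7, 133.49], [1.44, 155.28], [-77.14, 257.14], [18.33, 153.61], [-166.67, 166.67]. Speed limits (degrees/s): [147.25, 147.25, 180, 180, 180, 180].

### API

Orientations are given as a 3x3 rotation matrix whose columns are the frame's x, y, z axes.
In Python, from workcell import r gives the robot as it stands.
- The arm moves only by the shell command python3 -m pendant 'ROWS' [OPENING] [FORCE]. ROWS is JSON, one flat list of numbers, 4 for each row, row after row: the shift along the tool's x, y, z in mm, then the turn about the tool's z in degrees. A call has 1 to 20 rows; each row shifts and turns the commanded pose from where the row before left it, along the tool's axes as they then stand; what a row does not reach is not made up. A row lasts 1/8 s, in which the tool goes at most 62.5 mm and 10.7 degrees, less where a joint would pass 70% of its speed; a pose out of reach is approached as far as the arm can. A call is refused whole if a number of a shift passes 62.5 or a number of a turn 10.7, either way. A call with a gripper value outside its range is refused whole. OPENING is the closure, from 0 (fully open) to 1 (shut), set as the call begins (- or left out, the last holds). The fingers move at their own pace and stop on an object; FORCE is the grip in N (left out, the last holds). Time passes only in rows, so rows that do not move let the fingers close. It gives the time, the measured TCP pose, the force and the opening at its end, in the units of the state.
- r.get_obs(): the state, without advancing time (a new reading comes with each control period).
- r.camera(name): name is "scene" or "top"; returns a dict with "pixels" (480x640x3 uint8, red, green, blue), "z_map" (480x640 float32, m along the optical axis (not along the pixel's ray), 0 where there is no reading), "intrinsics" (3x3 intrinsics, pixels), "eye" and "orientation" of the camera in the world. Camera axes: x right, y down, z forward; pixel columns grow to the right and rows downward; lengths in m; the calibration is good to about 2 mm. A picture is of the moment at which its call begins.
- r.job_done(): hands the job in, once; it reports no verdict.
The state is a dict: "time_s": time; "joint_positions": joint angles; "joint_velocities": joint speeds; "joint_efforts": joint torques, N m; "eef_pos": TCP position; "orientation": TCP orientation; "ft_force": force on the tool from outside, world axes, zero at the start; "torque": the same for the moment, N m; "gripper_width": finger opening in m.
Only numpy, scipy, OpenCV 4.12 (cv2) and the standard library are available. Lean on these libraries where they do the work, as an engineer would, in place of code of your own. Each camera call takes 0.05 s, during which the arm holds its last target.

### The job

Change over the film winder for the next session: slide its tailstock back by the red grip, lay the spent arbor (blue hub) in the free slot of the wooden rack, then lay the fresh arbor (orange hub) in the winder's steadies and slide the tailstock up until that arbor sits fully home on both centres. Seat every black magazine insert flat and square, rib up, in its own pocket of the grey loading tray. Leave the canisters, spool, lens cap, tank lid and iron weight alone.

Things in the scene. Friction and masses are not known exactly. Their poses are not given: they have to be found in the camera images.
- winder: green winder, bed 300 x 80 x 18 mm, fixed. Origin on the counter below arbor_home; x along the line of centres (70 mm above the counter) from tailstock to headstock. Headstock: 95 mm high, face at x = 75 mm, with a 10 mm conical centre pointing to -x. Two white V steadies, 12 mm thick, mouths 35 mm wide, at x = -60 and 40 mm carry the arbor's journals on the line of centres
- arbor_home (a point): point on the winder's line of centres where the arbor's middle lies when its ends are home against headstock and tailstock; axes as the winder. With the tailstock fully back, an arbor whose middle is 11 to 27 mm to -x of here can be lowered into or lifted from the steadies clear of both centres
- tailstock (a joint): slide of the aluminium tailstock on the winder bed (block 45 x 60 mm, top 92 mm above the counter, 10 mm conical centre to +x): 0 fully back, grows along the winder's +x, 0.060 m when it holds the arbor home against the headstock; it stays where left (friction 3 N) and pushes the arbor along the steadies
- tail_grip (a point): point on the tailstock's red upright grip (20 along the slide x 24 across x 40 mm high), 117 mm above the counter; the grip spans 92 to 132 mm; axes as the winder
- arbor: fresh arbor, steel rod 150 mm long along its x with an orange square hub (50 mm long, 32 x 32 mm) in the middle and round journals of 22 mm diameter to either side; both ends alike, each with a centre hole 14 mm wide and 13 mm deep; origin: its middle, on its axis; about 0.25 kg; starts in a slot of the rack
- spent: spent arbor, steel rod 150 mm long along its x with a blue square hub (50 mm long, 32 x 32 mm) in the middle and round journals of 22 mm diameter to either side; both ends alike, each with a centre hole 14 mm wide and 13 mm deep; origin: its middle, on its axis; about 0.25 kg; starts home between the centres, 10 mm deep on each centre: draw it about 19 mm to the winder's -x before lifting
- slot0 (a point): middle of slot 0 of the fixed wooden arbor rack (base 124 along x, 105 along y, 10 mm thick; two parallel slots 66 mm apart, each a pair of V blocks 12 mm thick at x = -50 and 50 mm, mouths 35 mm wide, that carry an arbor's journals): on the axis of an arbor lying there, 45 mm above the counter, x along it; the arbor's middle may lie up to 18 mm either way
- slot1 (a point): middle of slot 1 of the fixed wooden arbor rack (base 124 along x, 105 along y, 10 mm thick; two parallel slots 66 mm apart, each a pair of V blocks 12 mm thick at x = -50 and 50 mm, mouths 35 mm wide, that carry an arbor's journals): on the axis of an arbor lying there, 45 mm above the counter, x along it; the arbor's middle may lie up to 18 mm either way
- insert0: black flat magazine insert, slab 70 (x) x 46 (y) x 14 mm (z), with a yellow pull rib 36 (x) x 14 (y) mm standing 22 mm above the middle of the slab (rib top 36 mm above the underside); origin: centre of the underside, z up; 2 to 4 of the four inserts are present (None when absent)
- insert1: black flat magazine insert, slab 70 (x) x 46 (y) x 14 mm (z), with a yellow pull rib 36 (x) x 14 (y) mm standing 22 mm above the middle of the slab (rib top 36 mm above the underside); origin: centre of the underside, z up; 2 to 4 of the four inserts are present (None when absent)
- insert2: black flat magazine insert, slab 70 (x) x 46 (y) x 14 mm (z), with a yellow pull rib 36 (x) x 14 (y) mm standing 22 mm above the middle of the slab (rib top 36 mm above the underside); origin: centre of the underside, z up; 2 to 4 of the four inserts are present (None when absent)
- insert3: black flat magazine insert, slab 70 (x) x 46 (y) x 14 mm (z), with a yellow pull rib 36 (x) x 14 (y) mm standing 22 mm above the middle of the slab (rib top 36 mm above the underside); origin: centre of the underside, z up; 2 to 4 of the four inserts are present (None when absent)
- tray: grey loading tray 172 (x) x 136 (y) x 18 mm (z), fixed to the counter, with four rectangular pockets 8 mm deep, 73 (x) x 49 (y) mm; origin: centre of the underside
- tray_hole0 (a point): centre of the mouth of pocket 0 of the tray (18 mm above the counter, pocket floor 8 mm lower); axes as the tray; any insert fits any pocket, either way round
- tray_hole1 (a point): centre of the mouth of pocket 1 of the tray (18 mm above the counter, pocket floor 8 mm lower); axes as the tray; any insert fits any pocket, either way round
- tray_hole2 (a point): centre of the mouth of pocket 2 of the tray (18 mm above the counter, pocket floor 8 mm lower); axes as the tray; any insert fits any pocket, either way round
- tray_hole3 (a point): centre of the mouth of pocket 3 of the tray (18 mm above the counter, pocket floor 8 mm lower); axes as the tray; any insert fits any pocket, either way round
- spool: steel film spool standing upright, 58 mm flanges, 60 mm high; leave alone; origin: centre of its underside
- lens_cap: brass lens rear cap, 62 mm wide, 20 mm high; leave alone; origin: centre of its underside
- canister0: silver aluminium canister with black screw cap, 52 mm wide, 95 mm high; leave alone; origin: centre of its underside
- canister1: silver aluminium canister with black screw cap, 52 mm wide, 95 mm high; leave alone; origin: centre of its underside
- canister2: silver aluminium canister with black screw cap, 52 mm wide, 95 mm high; leave alone; origin: centre of its underside
- tank_lid: cream changing-tank lid, 110 mm wide, 40 mm high; leave alone; origin: centre of its underside
- lens_weight: black iron lens weight, 64 mm wide, 48 mm high; leave alone; origin: centre of its underside
Mind the look-alikes: they are no part of the job. Leave any green or pink look-alike of the insert2 alone.

How it is judged (in metres and radians):
On the way, in this order (a step that is already met when the one before it is completed fails the run):
1. the fresh arbor lies in both steadies on the line of centres while the tailstock is still back (y of arbor in the frame of arbor_home between -0.004 and 0.004 m and z of arbor in the frame of arbor_home between -0.004 and 0.004 m and angle between the x axis of arbor and the x axis of winder, either way round below 0.05 rad and x of arbor in the frame of arbor_home between -0.034 and 0.005 m and value of joint tailstock below 0.05 m), for 0.2 s.
2. the tailstock is slid up and the fresh arbor is home on both centres (y of arbor in the frame of arbor_home between -0.004 and 0.004 m and z of arbor in the frame of arbor_home between -0.004 and 0.004 m and angle between the x axis of arbor and the x axis of winder, either way round below 0.05 rad and x of arbor in the frame of arbor_home between -0.004 and 0.004 m and value of joint tailstock above 0.0555 m), for 0.2 s.
At the end, for the whole second after the job is handed in: Arbor within 4 mm and 0.05 rad of home on the line of centres, tailstock past 0.0555 m. Spent arbor in a rack slot within 4 mm, 22 mm lengthwise. Every insert in a pocket, rib up: within 6 mm, underside 5 to 10.5 mm below the mouth, square to 0.08, level to 0.05 rad. All at rest, released (all of step 2 and linear speed of each of arbor, spent, insert0, insert1, insert2, insert3 below 0.02 m/s and ((x of spent in the frame of slot0 between -0.022 and 0.022 m and y of spent in the frame of slot0 between -0.004 and 0.004 m and z of spent in the frame of slot0 between -0.004 and 0.004 m and angle between the x axis of spent and the x axis of slot0, either way round below 0.06 rad) or (x of spent in the frame of slot1 between -0.022 and 0.022 m and y of spent in the frame of slot1 between -0.004 and 0.004 m and z of spent in the frame of slot1 between -0.004 and 0.004 m and angle between the x axis of spent and the x axis of slot1, either way round below 0.06 rad)) and ((horizontal distance between insert0 and tray_hole0 below 0.006 m and z of insert0 in the frame of tray_hole0 between -0.0105 and -0.005 m and angle between the x axis of insert0 and the x axis of tray, either way round below 0.08 rad and angle between insert0's own z axis and vertical below 0.05 rad) or (horizontal distance between insert0 and tray_hole1 below 0.006 m and z of insert0 in the frame of tray_hole1 between -0.0105 and -0.005 m and angle between the x axis of insert0 and the x axis of tray, either way round below 0.08 rad and angle between insert0's own z axis and vertical below 0.05 rad) or (horizontal distance between insert0 and tray_hole2 below 0.006 m and z of insert0 in the frame of tray_hole2 between -0.0105 and -0.005 m and angle between the x axis of insert0 and the x axis of tray, either way round below 0.08 rad and angle between insert0's own z axis and vertical below 0.05 rad) or (horizontal distance between insert0 and tray_hole3 below 0.006 m and z of insert0 in the frame of tray_hole3 between -0.0105 and -0.005 m and angle between the x axis of insert0 and the x axis of tray, either way round below 0.08 rad and angle between insert0's own z axis and vertical below 0.05 rad)) and ((horizontal distance between insert1 and tray_hole0 below 0.006 m and z of insert1 in the frame of tray_hole0 between -0.0105 and -0.005 m and angle between the x axis of insert1 and the x axis of tray, either way round below 0.08 rad and angle between insert1's own z axis and vertical below 0.05 rad) or (horizontal distance between insert1 and tray_hole1 below 0.006 m and z of insert1 in the frame of tray_hole1 between -0.0105 and -0.005 m and angle between the x axis of insert1 and the x axis of tray, either way round below 0.08 rad and angle between insert1's own z axis and vertical below 0.05 rad) or (horizontal distance between insert1 and tray_hole2 below 0.006 m and z of insert1 in the frame of tray_hole2 between -0.0105 and -0.005 m and angle between the x axis of insert1 and the x axis of tray, either way round below 0.08 rad and angle between insert1's own z axis and vertical below 0.05 rad) or (horizontal distance between insert1 and tray_hole3 below 0.006 m and z of insert1 in the frame of tray_hole3 between -0.0105 and -0.005 m and angle between the x axis of insert1 and the x axis of tray, either way round below 0.08 rad and angle between insert1's own z axis and vertical below 0.05 rad)) and ((horizontal distance between insert2 and tray_hole0 below 0.006 m and z of insert2 in the frame of tray_hole0 between -0.0105 and -0.005 m and angle between the x axis of insert2 and the x axis of tray, either way round below 0.08 rad and angle between insert2's own z axis and vertical below 0.05 rad) or (horizontal distance between insert2 and tray_hole1 below 0.006 m and z of insert2 in the frame of tray_hole1 between -0.0105 and -0.005 m and angle between the x axis of insert2 and the x axis of tray, either way round below 0.08 rad and angle between insert2's own z axis and vertical below 0.05 rad) or (horizontal distance between insert2 and tray_hole2 below 0.006 m and z of insert2 in the frame of tray_hole2 between -0.0105 and -0.005 m and angle between the x axis of insert2 and the x axis of tray, either way round below 0.08 rad and angle between insert2's own z axis and vertical below 0.05 rad) or (horizontal distance between insert2 and tray_hole3 below 0.006 m and z of insert2 in the frame of tray_hole3 between -0.0105 and -0.005 m and angle between the x axis of insert2 and the x axis of tray, either way round below 0.08 rad and angle between insert2's own z axis and vertical below 0.05 rad)) and ((horizontal distance between insert3 and tray_hole0 below 0.006 m and z of insert3 in the frame of tray_hole0 between -0.0105 and -0.005 m and angle between the x axis of insert3 and the x axis of tray, either way round below 0.08 rad and angle between insert3's own z axis and vertical below 0.05 rad) or (horizontal distance between insert3 and tray_hole1 below 0.006 m and z of insert3 in the frame of tray_hole1 between -0.0105 and -0.005 m and angle between the x axis of insert3 and the x axis of tray, either way round below 0.08 rad and angle between insert3's own z axis and vertical below 0.05 rad) or (horizontal distance between insert3 and tray_hole2 below 0.006 m and z of insert3 in the frame of tray_hole2 between -0.0105 and -0.005 m and angle between the x axis of insert3 and the x axis of tray, either way round below 0.08 rad and angle between insert3's own z axis and vertical below 0.05 rad) or (horizontal distance between insert3 and tray_hole3 below 0.006 m and z of insert3 in the frame of tray_hole3 between -0.0105 and -0.005 m and angle between the x axis of insert3 and the x axis of tray, either way round below 0.08 rad and angle between insert3's own z axis and vertical below 0.05 rad))); the robot touches nothing.
It fails at once if a canister, the spool, the lens cap, the tank lid or the iron weight is moved by more than 60 mm (distance of any of spool, lens_cap, canister0, canister1, canister2, tank_lid, lens_weight from where it was at the start of the episode above 0.06 m).
Of insert0, insert1, insert2, insert3 only 2 to 4 are there at a start; the rules pass over those that are not, and their reading is None.
At some moment in a run one of insert0, insert1, insert2, insert3 may be knocked a few centimetres aside while the robot is not near it.
Once in a run the grip may slacken for a moment while it holds something.
It also fails if it takes over 210 s, if anything falls off the work surface, if the arm or the gripper's body presses on something with over 40 N, if the wrist force passes 120 N, or if a joint passes its speed limit or range.

## Working session

There is one attempt and no reset: what is moved stays moved. The work goes in short steps, Python scripts to look and compute and a shell command to move; the robot and the scene stay as the last step left them, time stands still between calls to the robot, and variables do not carry over. Pictures are saved under pics/ and viewed, and the job is handed in when it is done.

```bash
ls; mkdir -p pics; python3 - <<'E'
from workcell import r
import cv2,numpy as np
print(r.get_obs(), r.tcp_to_grasp)
for n in("scene","top"):
    c=r.camera(n); cv2.imwrite(f"pics/{n}0.png",c["pixels"][:,:,::-1]); print(n,c["intrinsics"],c["eye"],c["orientation"])
    print((c["z_map"]>0).mean())
E
```

```text
pics
{'time_s': 0.0, 'joint_positions': array([-7.03929268e+01,  7.13436071e+00,  9.46326188e+01,  1.53980589e-03,
        7.83510163e+01, -4.73377963e+00]), 'joint_velocities': array([-0.06453103,  0.03026604,  0.02967918, -0.07780501, -0.05319546,
       -0.00693774]), 'joint_efforts': array([ 3.05464229e-03, -4.23605347e+01, -3.65451872e+01,  1.33396529e-04,
        6.89363907e-03,  7.43883930e-06]), 'eef_pos': array([ 0.26767445, -0.59167279,  0.23005833]), 'orientation': array([[ 4.12158448e-01, -9.11111941e-01, -6.66278186e-04],
       [-9.11109878e-01, -4.12158940e-01,  1.94883344e-03],
       [-2.05021793e-03, -1.96175531e-04, -9.99997879e-01]]), 'ft_force': array([-0.34866284,  0.68465307, -0.02865773]), 'torque': array([ 0.02851775, -0.00962085,  0.0289983 ]), 'gripper_width': 0.0853747794108486} 0.0187
scene [[557.40869152   0.         318.42786992]
 [  0.         557.40869152 242.05511129]
 [  0.           0.           1.        ]] [ 1.38222417 -0.30098769  1.17099278] [[ 0.43168799  0.70833153 -0.55849076]
 [ 0.90199917 -0.34348226  0.26156725]
 [-0.00655534 -0.61667364 -0.78719162]]
0.9959765625
top [[494.5930495    0.         325.05204376]
 [  0.         494.5930495  245.55442444]
 [  0.           0.           1.        ]] [0.42615357 0.04836103 1.29376803] [[-0.02572579 -0.98740933  0.15608009]
 [-0.99966791  0.02564455 -0.00253443]
 [-0.00150008 -0.15609345 -0.98774115]]
0.9958365885416667
```

View pics/scene0.png

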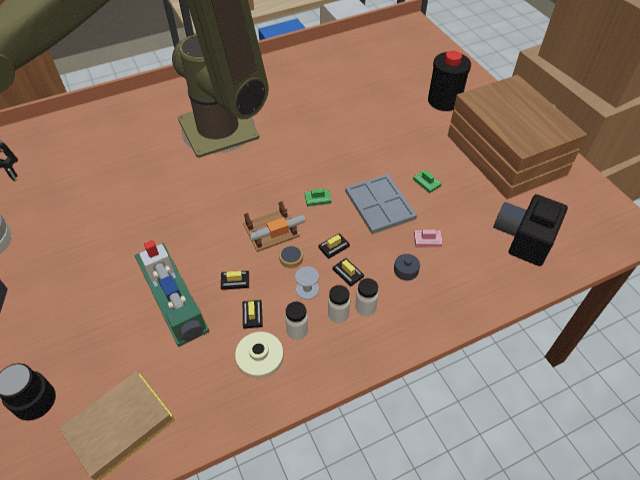

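View pics/top0.png

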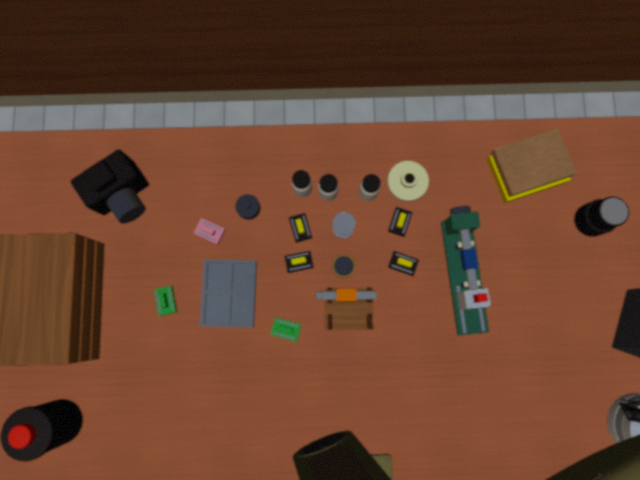

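The top view shows four black inserts with yellow ribs (about (300,227), (299,262), (400,221), (404,263)). The tray is at (228,293), and the rack at (349,310) has the fresh arbor in its far slot. The winder is at (466,270) with its red grip at (481,297). The look-alikes are green and pink.

```bash
cat > h.py <<'E'
from workcell import r
import cv2,numpy as np
def cam(n):
    c=r.camera(n); return c
def cloud(c):
    K=c["intrinsics"];z=c["z_map"];v,u=np.mgrid[0:480,0:640]
    p=np.stack([(u-K[0,2])/K[0,0]*z,(v-K[1,2])/K[1,1]*z,z],-1)
    return p@np.array(c["orientation"]).T+np.array(c["eye"])
def ray(c,uv,h):
    K=c["intrinsics"];uv=np.atleast_2d(uv)
    d=np.stack([(uv[:,0]-K[0,2])/K[0,0],(uv[:,1]-K[1,2])/K[1,1],np.ones(len(uv))],-1)@np.array(c["orientation"]).T
    e=np.array(c["eye"]); return (e+d*((h-e[2])/d[:,2])[:,None])[:,:2]
R={"yellow":((22,120,110),(35,255,255)),"orange":((5,180,150),(18,255,255)),"blue":((105,120,60),(125,255,255)),"red":((0,200,120),(4,255,255)),
"tray":((95,20,70),(125,110,160))}
def blobs(c,col,amin=15):
    hsv=cv2.cvtColor(c["pixels"],cv2.COLOR_RGB2HSV)
    m=cv2.inRange(hsv,*[np.array(a) for a in R[col]])
    n,l,s,ce=cv2.connectedComponentsWithStats(m)
    return [(l==i) for i in range(1,n) if s[i,4]>=amin]
def rect(P):
    (x,y),(w,h),a=cv2.minAreaRect((P*1000).astype(np.float32))
    if w<h: w,h,a=h,w,a+90
    a=(a+90)%180-90
    return np.round([x,y,w,h,a],1)
def show(col,h,cams=("top","scene"),amin=15):
    for n in cams:
        c=cam(n);W=cloud(c)
        for b in blobs(c,col,amin):
            v,u=np.nonzero(b); zz=W[b][:,2]
            print(n,col,b.sum(),"px",int(u.mean()),int(v.mean()),"zmed",round(float(np.median(zz)),4),"ray",rect(ray(c,np.c_[u,v],h)),"cloudmed",np.round(np.median(W[b],0)[:2],4))
E
python3 - <<'E'
from h import *
show("yellow",.036);show("orange",.061);show("blue",.086);show("red",.132);show("tray",.018,amin=100)
c=cam("top");i=c["pixels"][180:345,190:500,::-1];cv2.imwrite("pics/z1.png",cv2.resize(i,None,fx=2.58,fy=2.58,interpolation=cv2.INTER_CUBIC))
E
```

```text
top yellow 527 px 522 183 zmed 0.0304 ray [ 770.9 -484.   218.2  108.5   72.4] cloudmed [ 0.7711 -0.4596]
top yellow 84 px 401 219 zmed 0.0365 ray [ 688.3 -153.7   37.9   15.5  -20.8] cloudmed [ 0.6884 -0.1538]
top yellow 78 px 299 225 zmed 0.0363 ray [679.3 110.   36.5  14.4  12.8] cloudmed [0.6797 0.1099]
top yellow 82 px 298 260 zmed 0.0368 ray [588.8 115.1  36.6  15.2 -80.1] cloudmed [0.5892 0.1154]
top yellow 87 px 404 262 zmed 0.0367 ray [ 577.  -157.1   36.1   15.6   69.8] cloudmed [ 0.5767 -0.1568]
scene yellow 113 px 333 240 zmed 0.0333 ray [590.7 113.6  43.5  29.  -83.4] cloudmed [0.5889 0.116 ]
scene yellow 100 px 347 267 zmed 0.0337 ray [681.  107.5  46.2  21.6  12.1] cloudmed [0.678  0.1088]
scene yellow 127 px 233 275 zmed 0.0337 ray [ 580.5 -158.5   37.2   28.    69.3] cloudmed [ 0.579  -0.1579]
scene yellow 100 px 250 309 zmed 0.0361 ray [ 690.6 -155.5   49.7   13.4  -18. ] cloudmed [ 0.6899 -0.1552]
scene yellow 219 px 144 425 zmed 0.0139 ray [ 856.8 -454.1  220.   106.1  -34.7] cloudmed [ 0.8633 -0.4322]
top orange 225 px 345 294 zmed 0.0615 ray [496.6  -3.7  44.9  
[... 986 characters left out ...]
0914 ray [ 450.4 -342.6  101.5   54.6    4.4] cloudmed [ 0.4635 -0.3192]
top tray 126 px 635 428 zmed 0.0989 ray [ 151.4 -706.9   36.8   19.6   -7.1] cloudmed [ 0.1716 -0.6583]
scene tray 1941 px 379 202 zmed 0.0134 ray [507.7 298.9 170.4 135.6  -2.6] cloudmed [0.5132 0.297 ]
scene tray 290 px 512 211 zmed 0.0868 ray [700.3 604.5  61.4  49.6  34.4] cloudmed [0.7409 0.5514]
scene tray 227 px 290 253 zmed 0.0228 ray [5.679e+02 2.000e-01 4.930e+01 4.520e+01 6.410e+01] cloudmed [ 0.5707 -0.0007]
scene tray 341 px 407 263 zmed 0.0355 ray [726.4 254.8  60.5  56.5  64.2] cloudmed [0.7373 0.2447]
scene tray 101 px 189 325 zmed 0.085 ray [ 655.7 -298.3   34.6   21.   -89. ] cloudmed [ 0.6979 -0.299 ]
```

View pics/z1.png

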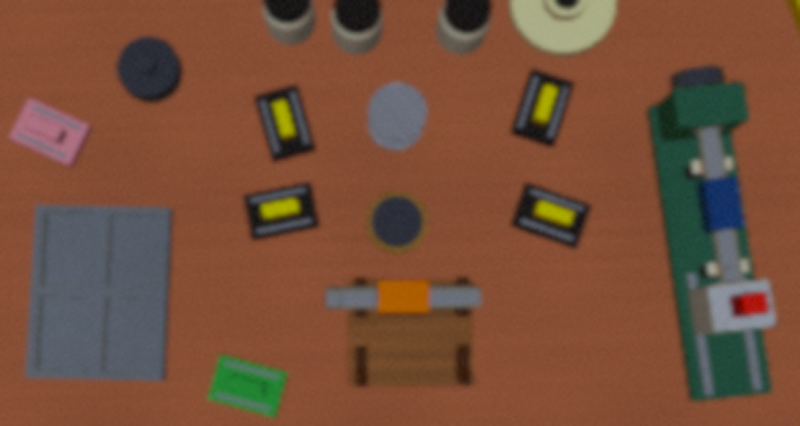

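```bash
cat > m.py <<'E'
from h import *
c=cam("top");W=cloud(c);hsv=cv2.cvtColor(c["pixels"],cv2.COLOR_RGB2HSV)
def fit(P):
    vx,vy,x,y=cv2.fitLine((P*1000).astype(np.float32),cv2.DIST_HUBER,0,.01,.01).ravel()
    return np.round([x,y,np.degrees(np.arctan(vy/vx))],2)
x,y,z=W[...,0],W[...,1],W[...,2]
# bed
g=cv2.inRange(hsv,np.array((65,80,20)),np.array((95,255,140)))>0
b=g&(z<.03)&(z>.01)&(y<-.2)&(y>-.45)
v,u=np.nonzero(b);print("bed",b.sum(),rect(ray(c,np.c_[u,v],.018)),fit(ray(c,np.c_[u,v],.018)))
b=g&(z>.085)&(y<-.2)&(y>-.45);v,u=np.nonzero(b);print("head top",rect(ray(c,np.c_[u,v],.095)))
j=(z>.077)&(z<.084)&(y<-.27)&(y>-.35)&(x>.5)&(x<.66)&(hsv[...,1]<110)
print("journ",fit(W[j][:,:2]),j.sum())
bl=blobs(c,"blue")[0];print("blue",fit(W[bl][:,:2]),W[bl][:,:2].min(0),W[bl][:,:2].max(0))
t=(z>.088)&(z<.096)&(y<-.25)&(y>-.4)&(x<.52)&(x>.38)&(hsv[...,1]<110);v,u=np.nonzero(t);print("tail top",t.sum(),rect(ray(c,np.c_[u,v],.092)))
rd=(z>.12)&(z<.14)&(y<-.25)&(y>-.4)&(x<.52)&(x>.38);v,u=np.nonzero(rd);print("grip",rd.sum(),rect(ray(c,np.c_[u,v],.132)))
o=blobs(c,"orange")[0];v,u=np.nonzero(o);print("orange",rect(ray(c,np.c_[u,v],.061)))
a=(z>.048)&(z<.064)&(abs(y)<.1)&(x>.45)&(x<.54);print("arbor",fit(W[a][:,:2]),W[a][:,:2].min(0),W[a][:,:2].max(0))
V=(z>.03)&(z<.075)&(abs(y)<.1)&(x>.38)&(x<.47);n,l,s,ce=cv2.connectedComponentsWithStats(V.astype(np.uint8))
for i in range(1,n):
    if s[i,4]>5: print("V",s[i,4],np.round(np.median(W[l==i],0),4),W[l==i].max(0))
tr=[b for b in blobs(c,"tray",1000)][0]
v,u=np.nonzero(tr|((x>.4)&(x<.62)&(y>.2)&(y<.4)&(z>.015)));print("tray",rect(ray(c,np.c_[u,v],.018)))
rk=(z>.006)&(z<.013)&(abs(y)<.1)&(x<.53)&(x>.37);v,u=np.nonzero(rk);print("rack",rk.sum(),rect(ray(c,np.c_[u,v],.01)))
E
python3 m.py
```

```text
bed 1368 [ 540.  -312.5  291.2   75.5    4.7] [ 538.03 -297.37   10.52]
head top [ 669.4 -300.2   67.5   41.4  -84.7]
journ [ 574.02 -311.7     4.41] 259
blue [ 575.35 -309.23  -13.  ] [ 0.42615357 -0.32723478] [0.59948321 0.04836103]
tail top 303 [ 478.4 -319.3   59.7   45.3  -84.9]
grip 97 [ 478.5 -318.3   27.7   18.6   88.5]
orange [496.6  -3.7  44.9  27.2  88.5]
arbor [496.58  -4.65  89.61] [ 0.48052203 -0.07962868] [0.51338328 0.06874267]
V 75 [ 0.4302 -0.0626  0.0407] [ 0.44985857 -0.05619922  0.04899906]
V 76 [0.4303 0.0376 0.0402] [0.45005475 0.04321114 0.05159331]
tray [511.7 297.2 172.  136.8  -2.7]
rack 1006 [453.8  -0.8 189.4 148.2 -86.1]
```

```bash
cat > go.py <<'E'
import sys
from h import *
x,y,z,yaw=map(float,sys.argv[1:5])
o=r.get_obs();p=o["eef_pos"];X=o["orientation"][:,0];cur=np.degrees(np.arctan2(X[1],X[0]))
d=(yaw-cur+90)%180-90
yf=np.radians(cur+d)
D=(np.array([x,y,z])-p)*1000
print("cur",np.round(p,4),round(cur,2),"w",round(o["gripper_width"],4),"t",round(o["time_s"],1),"j6",round(o["joint_positions"][5],1))
print("turn",round(-d,2),"or",round(-d+180*np.sign(d),1),"then shift",np.round([D[0]*np.cos(yf)+D[1]*np.sin(yf),D[0]*np.sin(yf)-D[1]*np.cos(yf),-D[2]],1))
E
python3 -m pendant '[0,0,0,-10, 0,0,0,-10, 0,0,0,-10, 0,0,0,-10]'; python3 go.py .478 -.3178 .16 4.9
```

```text
time_s: 1.2
eef_pos: [0.2679, -0.5923, 0.2314]
orientation: [[0.904, -0.428, 0.0], [-0.428, -0.904, -0.0], [0.0, 0.0, -1.0]]
ft_force: [-0.1, -0.2, -0.4]
gripper_width: 0.0855
cur [ 0.2679 -0.5923  0.2314] -25.33 w 0.0855 t 1.2 j6 -45.1
turn -30.23 or 149.8 then shift [ 232.8 -255.5   71.4]
```

```bash
python3 -m pendant '[0,0,0,-10, 0,0,0,-10, 0,0,0,-10.2, 38.8,-42.6,0,0, 38.8,-42.6,0,0, 38.8,-42.6,0,0, 38.8,-42.6,0,0, 38.8,-42.6,0,0, 38.8,-42.5,0,0, 0,0,35,0, 0,0,36,0, 0,0,0,0, 0,0,0,0]'; python3 go.py .478 -.3178 .102 4.9
```

```text
time_s: 2.82
eef_pos: [0.4802, -0.3197, 0.1618]
orientation: [[0.997, 0.079, 0.001], [0.079, -0.997, -0.001], [0.001, 0.001, -1.0]]
ft_force: [1.1, -0.2, 0.2]
gripper_width: 0.0853
cur [ 0.4802 -0.3197  0.1618] 4.52 w 0.0853 t 2.8 j6 -43.5
turn -0.38 or 179.6 then shift [-2.1 -2.1 59.8]
```

```bash
python3 -m pendant '[-2,-2,0,-0.4, 0,0,0,0, 0,0,20,0, 0,0,20,0, 0,0,20,0, 0,0,0,0, 0,0,0,0]'; python3 go.py .478 -.3178 .102 4.9; python3 - <<'E'
from h import *
for n,s in(("scene",np.s_[190:370,80:320]),("top",np.s_[200:350,390:550])):
    i=cam(n)["pixels"][s][:,:,::-1];cv2.imwrite(f"pics/a_{n}.png",cv2.resize(i,None,fx=3,fy=3,interpolation=cv2.INTER_CUBIC))
E
```

```text
time_s: 3.7
eef_pos: [0.4777, -0.3173, 0.1002]
orientation: [[0.996, 0.086, -0.0], [0.086, -0.996, 0.0], [-0.0, -0.0, -1.0]]
ft_force: [0.6, -0.6, 0.9]
gripper_width: 0.0855
cur [ 0.4777 -0.3173  0.1002] 4.94 w 0.0855 t 3.7 j6 -43.9
turn 0.04 or -180.0 then shift [ 0.3  0.5 -1.8]
```

View pics/a_scene.png

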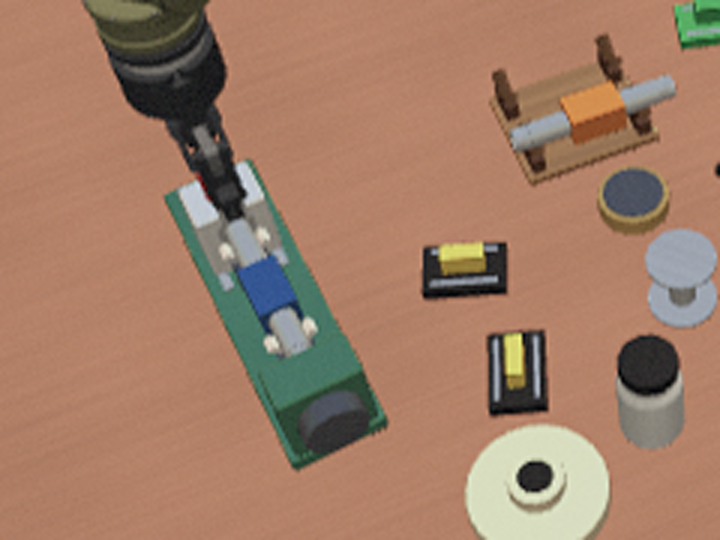

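View pics/a_top.png

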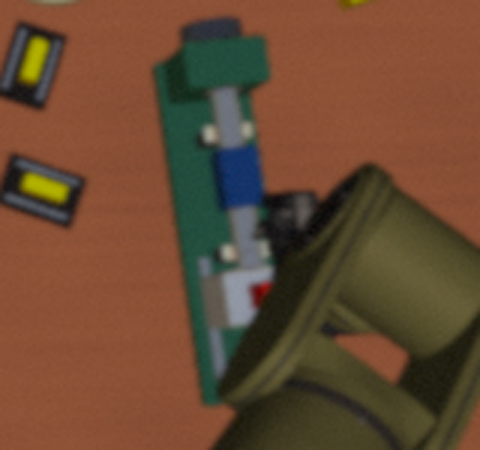

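The fingers straddle the red grip at about (262,293) in the top crop. I'll close them and slide back.

```bash
python3 -m pendant '[0,0,0,0, 0,0,0,0, 0,0,0,0, 0,0,0,0, 0,0,0,0, 0,0,0,0]' 1 50; python3 go.py .478 -.3178 .102 4.9;  python3 -m pendant '[-5,0,0,0,-5,0,0,0,-5,0,0,0,-5,0,0,0,-5,0,0,0,-5,0,0,0,-5,0,0,0,-5,0,0,0,-5,0,0,0,-5,0,0,0,-5,0,0,0,-4.5,0,0,0, 0,0,0,0, 0,0,0,0]'
```

```text
time_s: 4.55
eef_pos: [0.4775, -0.3173, 0.1006]
orientation: [[0.996, 0.086, -0.0], [0.086, -0.996, 0.0], [-0.0, -0.0, -1.0]]
ft_force: [-2.4, 0.9, 3.3]
gripper_width: 0.019
cur [ 0.4775 -0.3173  0.1006] 4.93 w 0.019 t 4.5 j6 -43.9
turn 0.03 or -180.0 then shift [ 0.4  0.5 -1.4]
time_s: 6.3
eef_pos: [0.4177, -0.3224, 0.1006]
orientation: [[0.996, 0.086, -0.001], [0.086, -0.996, 0.0], [-0.001, -0.0, -1.0]]
ft_force: [1.0, 4.1, 6.4]
gripper_width: 0.0192
```

```bash
python3 -m pendant '[0,0,0,0, 0,0,0,0, 0,0,0,0, 0,0,-30,0, 0,0,-40,0, 0,0,-10,10, 0,0,0,10, 0,0,0,10, 0,0,0,10,0,0,0,10,0,0,0,10,0,0,0,10,0,0,0,10,0,0,0,10, 0,0,0,0,0,0,0,0]' 0; python3 go.py .575 -.3095 .2 -85.1; python3 - <<'E'
from h import *
show("blue",.086);show("red",.132)
i=cam("scene")["pixels"][190:370,80:320][:,:,::-1];cv2.imwrite(f"pics/b.png",cv2.resize(i,None,fx=3,fy=3,interpolation=cv2.INTER_CUBIC))
E
```

```text
time_s: 8.3
eef_pos: [0.4182, -0.3224, 0.1801]
orientation: [[0.089, -0.996, -0.0], [-0.996, -0.089, 0.0], [-0.0, 0.0, -1.0]]
ft_force: [0.7, 0.4, 0.8]
gripper_width: 0.0851
cur [ 0.4182 -0.3224  0.1801] -84.92 w 0.0851 t 8.3 j6 41.5
turn 0.18 or -179.8 then shift [   0.6 -157.4  -19.9]
top blue 256 px 469 258 zmed 0.0868 ray [ 574.9 -308.9   48.2   33.3    4.5] cloudmed [ 0.5743 -0.3087]
scene blue 274 px 288 26 zmed -0.4743 ray [-314.9  378.9  106.5   65.8   89. ] cloudmed [-1.1844  0.7372]
scene blue 253 px 168 285 zmed 0.0874 ray [ 581.3 -310.1   66.    30.4    5. ] cloudmed [ 0.5787 -0.311 ]
top red 414 px 19 436 zmed 0.1743 ray [194.1 742.9  48.5  48.5  65.2] cloudmed [0.2019 0.7175]
```

View pics/b.png

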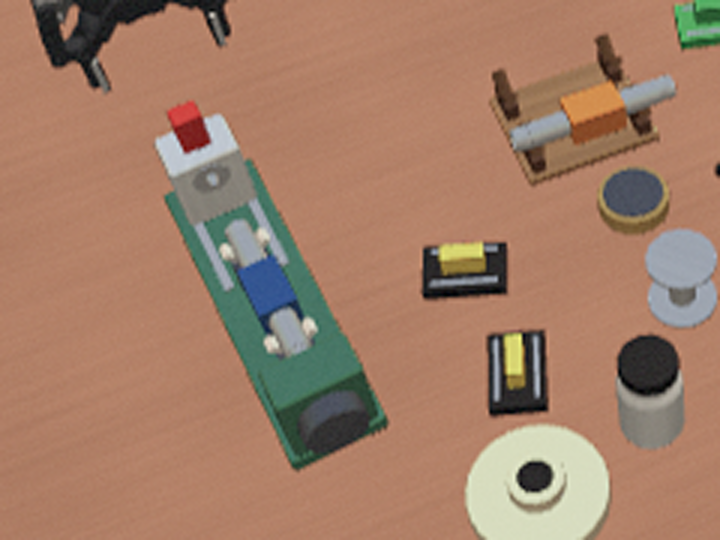

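```bash
python3 -m pendant '[0,-40,0,0,0,-40,0,0,0,-40,0,0,0.5,-37.5,0,0.2,0,0,30,0,0,0,30,0,0,0,0,0,0,0,0,0]' 0; python3 go.py .575 -.3095 .052 -85.1
```

```text
time_s: 9.55
eef_pos: [0.5757, -0.3097, 0.1215]
orientation: [[0.083, -0.997, 0.001], [-0.997, -0.083, -0.001], [0.001, -0.001, -1.0]]
ft_force: [0.4, 0.4, 0.5]
gripper_width: 0.0852
cur [ 0.5757 -0.3097  0.1215] -85.25 w 0.0852 t 9.6 j6 52.3
turn -0.15 or 179.8 then shift [-0.3  0.7 69.5]
```

```bash
python3 -m pendant '[-0.3,0.7,20,-0.2,0,0,20,0,0,0,15,0,0,0,13,0,0,0,0,0,0,0,0,0]' 0; python3 -m pendant '[0,0,0,0,0,0,0,0,0,0,0,0,0,0,0,0,0,0,0,0]' 1 60;python3 go.py .575 -.3095 .052 -85.1
```

```text
time_s: 10.3
eef_pos: [0.5749, -0.3093, 0.0528]
orientation: [[0.086, -0.996, 0.001], [-0.996, -0.086, -0.0], [0.001, -0.001, -1.0]]
ft_force: [-0.1, 0.1, -0.2]
gripper_width: 0.0856
time_s: 10.92
eef_pos: [0.5747, -0.3093, 0.0529]
orientation: [[0.086, -0.996, 0.0], [-0.996, -0.086, -0.0], [0.0, -0.0, -1.0]]
ft_force: [-0.8, 0.3, 3.9]
gripper_width: 0.0313
cur [ 0.5747 -0.3093  0.0529] -85.06 w 0.0313 t 10.9 j6 52.1
turn 0.04 or -180.0 then shift [ 0.3 -0.3  0.9]
```

```bash
python3 -m pendant '[0,4,0,0,0,5,0,0,0,5,0,0,0,5,0,0,0,0,0,0,0,0,0,0]'; python3 -m pendant '[0,0,-10,0,0,0,-20,0,0,0,-30,0,0,0,-40,0,0,0,0,0,0,0,0,0]'; python3 - <<'E'
from h import *
show("blue",.182,("scene",))
i=cam("scene")["pixels"][190:370,80:320][:,:,::-1];cv2.imwrite(f"pics/c.png",cv2.resize(i,None,fx=3,fy=3,interpolation=cv2.INTER_CUBIC))
E
python3 go.py .4303 -.0125 .2 0
```

```text
time_s: 11.68
eef_pos: [0.5552, -0.3109, 0.0528]
orientation: [[0.086, -0.996, -0.001], [-0.996, -0.086, -0.0], [-0.0, 0.001, -1.0]]
ft_force: [0.8, 0.8, 5.4]
gripper_width: 0.0313
time_s: 12.42
eef_pos: [0.5548, -0.3104, 0.1513]
orientation: [[0.086, -0.996, -0.002], [-0.996, -0.086, 0.001], [-0.001, 0.002, -1.0]]
ft_force: [0.5, 0.7, -2.6]
gripper_width: 0.0313
scene blue 304 px 286 26 zmed -0.475 ray [-164.7  314.6  105.8   60.    88.5] cloudmed [-1.1858  0.7279]
scene blue 274 px 156 254 zmed 0.1856 ray [ 560.8 -311.4   70.9   31.4    4.1] cloudmed [ 0.5608 -0.3113]
cur [ 0.5542 -0.3099  0.1498] -85.06 w 0.0315 t 12.5 j6 51.0
turn -85.06 or 94.9 then shift [-123.9 -297.4  -50.2]
```

View pics/c.png

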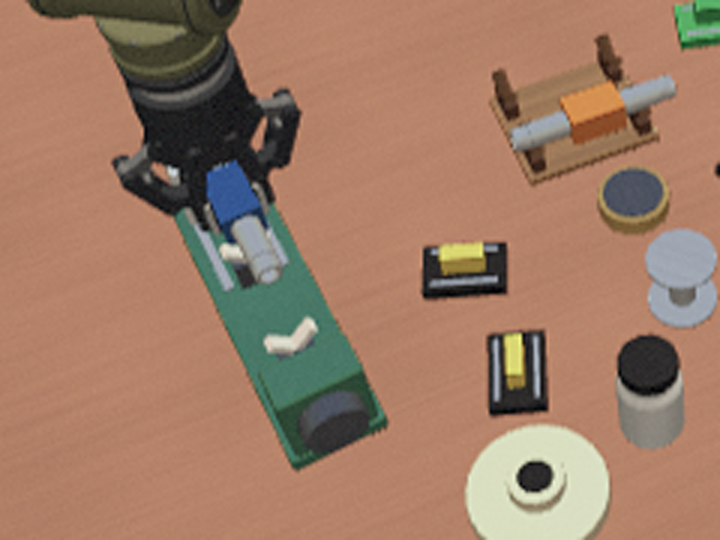

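```bash
python3 -m pendant '[0,0,-25,0,0,0,-25,0,0,0,0,-10,0,0,0,-10,0,0,0,-10,0,0,0,-10,0,0,0,-10,0,0,0,-10,0,0,0,-10,0,0,0,-10,0,0,0,-5,0,0,0,0]'; python3 -m pendant '[-18,-43,0,0,-18,-43,0,0,-18,-43,0,0,-18,-43,0,0,-18,-43,0,0,-17,-41,0,0,-17,-41,0,0,0,0,0,0,0,0,0,0]';python3 go.py .4303 -.0125 .07 -0.3
```

```text
time_s: 14.02
eef_pos: [0.5548, -0.3102, 0.2001]
orientation: [[1.0, -0.002, -0.003], [-0.002, -1.0, 0.002], [-0.003, -0.002, -1.0]]
ft_force: [0.3, -1.2, -3.8]
gripper_width: 0.0313
time_s: 15.15
eef_pos: [0.4318, -0.0137, 0.202]
orientation: [[1.0, -0.001, -0.0], [-0.001, -1.0, -0.0], [-0.0, 0.0, -1.0]]
ft_force: [0.2, 0.7, -3.0]
gripper_width: 0.0316
cur [ 0.4318 -0.0137  0.202 ] -0.08 w 0.0316 t 15.2 j6 -8.8
turn 0.22 or -179.8 then shift [ -1.5  -1.2 132. ]
```

```bash
python3 -m pendant '[-1.5,-1.2,40,0.2,0,0,40,0,0,0,40,0,0,0,0,0,0,0,0,0]';python3 go.py .4303 -.0125 .0279 -0.3;python3 - <<'E'
from h import *
show("blue",.115)
for n,s in(("scene",np.s_[150:300,200:400]),("top",np.s_[250:370,270:430])):
    i=cam(n)["pixels"][s][:,:,::-1];cv2.imwrite(f"pics/d_{n}.png",cv2.resize(i,None,fx=3,fy=3,interpolation=cv2.INTER_CUBIC))
E
```

```text
time_s: 15.78
eef_pos: [0.4316, -0.0131, 0.0837]
orientation: [[1.0, -0.006, 0.002], [-0.006, -1.0, -0.0], [0.002, 0.0, -1.0]]
ft_force: [-0.4, 0.5, -2.6]
gripper_width: 0.0315
cur [ 0.4316 -0.0131  0.0837] -0.34 w 0.0315 t 15.8 j6 -8.5
turn -0.04 or 180.0 then shift [-1.3 -0.6 55.8]
scene blue 312 px 286 26 zmed -0.4751 ray [-269.6  354.9  115.2   64.1   89. ] cloudmed [-1.1889  0.7275]
scene blue 94 px 256 199 zmed 0.1171 ray [437.3 -33.   56.7  18.6 -13.6] cloudmed [ 0.441  -0.0321]
```

View pics/d_scene.png

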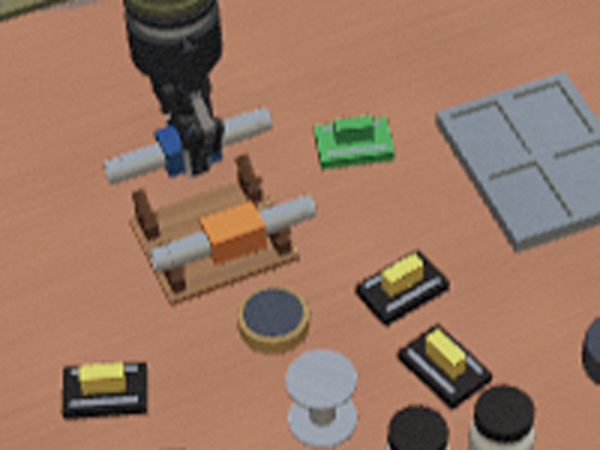

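View pics/d_top.png

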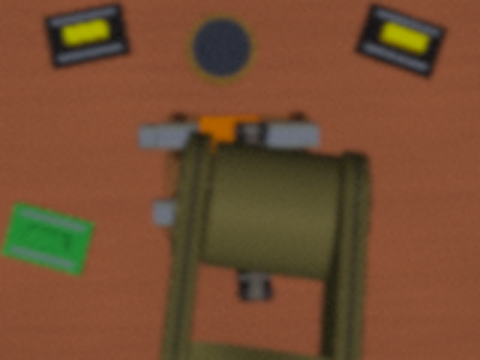

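```bash
python3 -m pendant '[-1.3,-0.6,20,0,0,0,20,0,0,0,8,0,0,0,5,0,0,0,2,0,0,0,0,0,0,0,0,0]';python3 go.py .4303 -.0125 .0279 -0.3
```

```text
time_s: 16.85
eef_pos: [0.4296, -0.0118, 0.0284]
orientation: [[1.0, -0.005, 0.001], [-0.005, -1.0, -0.0], [0.001, 0.0, -1.0]]
ft_force: [-4.1, 2.5, 6.0]
gripper_width: 0.031
cur [ 0.4296 -0.0118  0.0284] -0.27 w 0.031 t 16.9 j6 -8.5
turn 0.03 or -180.0 then shift [0.7 0.7 0.5]
```

```bash
python3 -m pendant '[0,0,0,0,0,0,0,0,0,0,0,0,0,0,0,0]' 0.42;  python3 -m pendant '[0,0,-20,0,0,0,-40,0,0,0,-40,0,0,0,-40,0,-50,0,0,0,0,0,0,0]';python3 -m m | egrep 'arbor|orange|blue'; python3 - <<'E'
from h import *
show("blue",.061,("scene",));show("orange",.061,("scene","top"))
for n,s in(("scene",np.s_[150:300,200:400]),("top",np.s_[250:370,270:430])):
    i=cam(n)["pixels"][s][:,:,::-1];cv2.imwrite(f"pics/e_{n}.png",cv2.resize(i,None,fx=3,fy=3,interpolation=cv2.INTER_CUBIC))
E
```

```text
time_s: 17.35
eef_pos: [0.4292, -0.0118, 0.0273]
orientation: [[1.0, -0.005, 0.0], [-0.005, -1.0, -0.0], [0.0, 0.0, -1.0]]
ft_force: [0.5, -0.4, -0.2]
gripper_width: 0.0495
time_s: 18.1
eef_pos: [0.3773, -0.0114, 0.167]
orientation: [[1.0, -0.005, 0.001], [-0.005, -1.0, -0.0], [0.001, 0.0, -1.0]]
ft_force: [-0.4, -0.3, -0.4]
gripper_width: 0.0498
blue [ 4.3258e+02 -3.9000e-01  1.8700e+01] [ 0.42135002 -0.01103488] [0.44394107 0.02110846]
orange [497.8  -3.7  44.9  29.7  88.5]
arbor [496.81  -4.42  89.67] [ 0.4806062  -0.07932083] [0.51338998 0.06872515]
scene blue 324 px 285 26 zmed -0.4751 ray [-354.   385.1  127.6   68.2  -89.2] cloudmed [-1.1861  0.7223]
scene blue 267 px 264 211 zmed 0.0604 ray [438.4 -16.   52.1  50.7  88.3] cloudmed [ 0.4397 -0.0152]
top orange 227 px 345 294 zmed 0.0618 ray [496.6  -3.7  44.9  27.2  88.5] cloudmed [ 0.4958 -0.0036]
```

View pics/e_scene.png

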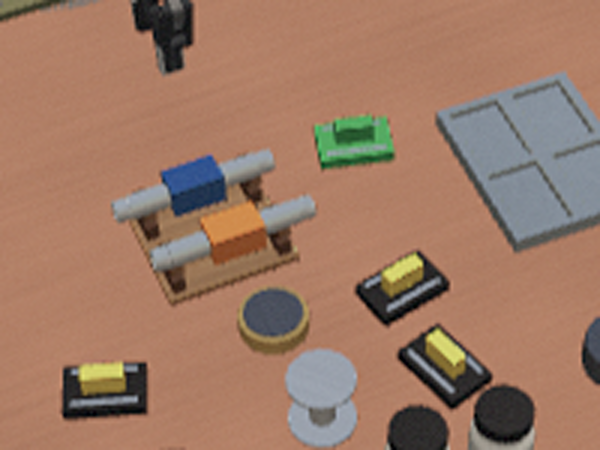

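The spent arbor lies in the near slot (blue hub at (195,182) in the crop). Now for the fresh one.

```bash
python3 go.py .4966 -.004 .029 -0.3; python3 -m pendant '[40,-2,0,0,40,-3,0,0,39.3,-2.5,0,0,0,0,40,0,0,0,0,0,0,0,0,0]';python3 go.py .4966 -.004 .029 -0.3
```

```text
cur [ 0.3797 -0.0116  0.1672] -0.26 w 0.0495 t 18.4 j6 -9.6
turn 0.04 or -180.0 then shift [116.9  -8.2 138.2]
time_s: 19.15
eef_pos: [0.4987, -0.0046, 0.1276]
orientation: [[1.0, -0.005, -0.0], [-0.005, -1.0, 0.0], [-0.0, -0.0, -1.0]]
ft_force: [0.2, 0.1, -0.6]
gripper_width: 0.0494
cur [ 0.4987 -0.0046  0.1276] -0.26 w 0.0494 t 19.1 j6 -6.4
turn 0.04 or -180.0 then shift [-2.1 -0.6 98.6]
```

```bash
python3 -m pendant '[-2,-0.6,30,0,0,0,30,0,0,0,25,0,0,0,13,0,0,0,0,0,0,0,0,0]';python3 go.py .4966 -.004 .029 -0.3;python3 -m pendant '[0,0,0,0,0,0,0,0,0,0,0,0,0,0,0,0]' 1 60;python3 -m pendant '[0,0,-10,0,0,0,-30,0,0,0,-40,0,0,0,-50,0,0,0,-30,0,0,0,0,0,0,0,0,0]';python3 go.py .556 -.3111 .19 -85.1; python3 - <<'E'
from h import *
i=cam("scene")["pixels"][150:300,200:400][:,:,::-1];cv2.imwrite(f"pics/f.png",cv2.resize(i,None,fx=3,fy=3,interpolation=cv2.INTER_CUBIC))
E
```

```text
time_s: 19.9
eef_pos: [0.4977, -0.0042, 0.0309]
orientation: [[1.0, -0.005, 0.003], [-0.005, -1.0, -0.0], [0.003, 0.0, -1.0]]
ft_force: [0.2, 0.1, 0.4]
gripper_width: 0.0495
cur [ 0.4977 -0.0042  0.0309] -0.26 w 0.0495 t 19.9 j6 -6.4
turn 0.04 or -180.0 then shift [-1.1 -0.2  1.9]
time_s: 20.4
eef_pos: [0.4951, -0.004, 0.0306]
orientation: [[1.0, -0.005, -0.004], [-0.005, -1.0, 0.0], [-0.004, -0.0, -1.0]]
ft_force: [-9.1, 0.4, 10.0]
gripper_width: 0.0314
time_s: 21.28
eef_pos: [0.4955, -0.0039, 0.1877]
orientation: [[1.0, -0.004, -0.002], [-0.004, -1.0, 0.0], [-0.002, -0.0, -1.0]]
ft_force: [0.4, 0.4, -2.9]
gripper_width: 0.0315
cur [ 0.4955 -0.0039  0.1877] -0.26 w 0.0315 t 21.3 j6 -6.4
turn 84.84 or -95.2 then shift [311.3 -34.   -2.3]
```

View pics/f.png

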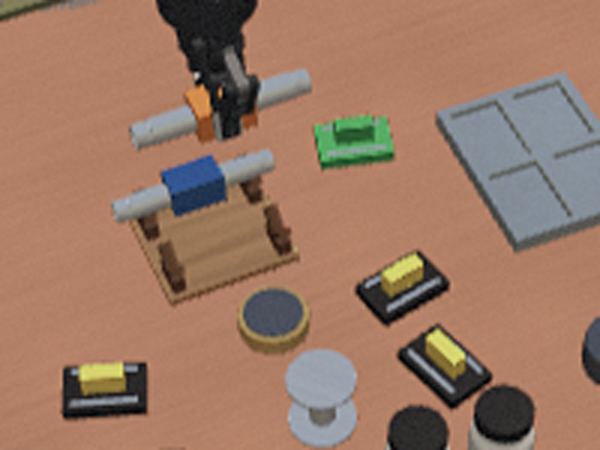

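```bash
python3 -m pendant '[0,0,0,10,0,0,0,10,0,0,0,10,0,0,0,10,0,0,0,10,0,0,0,10,0,0,0,10,0,0,0,10,0,0,0,4.8,0,0,0,0]';python3 -m pendant '[44,-5,0,0,44,-5,0,0,45,-5,0,0,45,-5,0,0,44,-5,0,0,44.5,-4.5,0,0,44.5,-4.5,0,0,0,0,0,0,0,0,0,0]';python3 go.py .556 -.3111 .1 -85.1
```

```text
time_s: 22.58
eef_pos: [0.4953, -0.0039, 0.187]
orientation: [[0.087, -0.996, -0.004], [-0.996, -0.087, 0.0], [-0.001, 0.004, -1.0]]
ft_force: [-0.8, -0.6, -3.7]
gripper_width: 0.0313
time_s: 23.7
eef_pos: [0.5565, -0.3104, 0.1878]
orientation: [[0.087, -0.996, -0.002], [-0.996, -0.087, 0.002], [-0.002, 0.002, -1.0]]
ft_force: [0.2, 1.6, -2.9]
gripper_width: 0.0313
cur [ 0.5565 -0.3104  0.1878] -85.03 w 0.0313 t 23.7 j6 51.0
turn 0.07 or -179.9 then shift [ 0.7  0.6 87.8]
```

```bash
python3 -m pendant '[0.7,0.6,30,0,0,0,30,0,0,0,15,0,0,0,0,0,0,0,0,0]';python3 go.py .556 -.3111 .0545 -85.1;python3 - <<'E'
from h import *
show("orange",.126,("top",))
for n,s in(("scene",np.s_[190:370,80:320]),("top",np.s_[190:350,390:550])):
    i=cam(n)["pixels"][s][:,:,::-1];cv2.imwrite(f"pics/g_{n}.png",cv2.resize(i,None,fx=3,fy=3,interpolation=cv2.INTER_CUBIC))
E
```

```text
time_s: 24.32
eef_pos: [0.5574, -0.3119, 0.1158]
orientation: [[0.087, -0.996, 0.002], [-0.996, -0.087, -0.001], [0.001, -0.002, -1.0]]
ft_force: [0.1, -0.9, -2.5]
gripper_width: 0.0312
cur [ 0.5574 -0.3119  0.1158] -85.03 w 0.0312 t 24.3 j6 51.0
turn 0.07 or -179.9 then shift [-0.9  1.3 61.3]
```

View pics/g_scene.png

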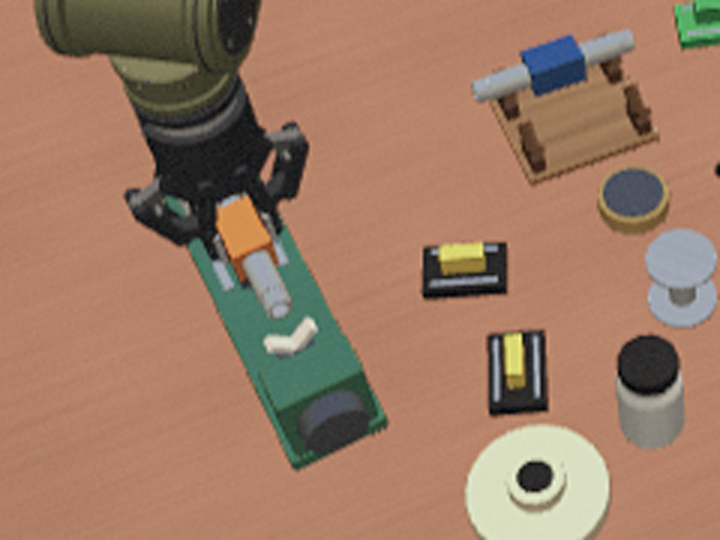

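View pics/g_top.png

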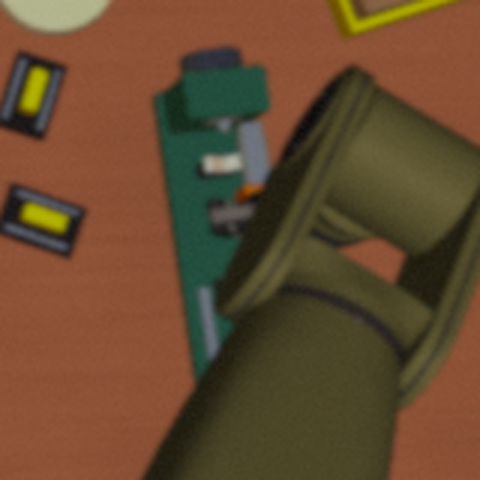

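```bash
python3 - <<'E'
from h import *
c=cam("scene");W=cloud(c)[:];a=np.radians(4.9);e=np.array([np.cos(a),np.sin(a)])
s=(W[...,:2]-[.575,-.3095])@e; t=(W[...,:2]-[.575,-.3095])@[-e[1],e[0]]
m=(W[...,2]>.1)&(W[...,2]<.16)&(abs(t)<.014)&(s<.09)&(s>.0)
print(np.sort(s[m])[-8:], m.sum())
o=[b for b in blobs(c,"orange") if np.median(W[b][:,1])<-.2][0]
print("hub",np.percentile(s[o],[2,98]))
E
```

```text
[0.06066155 0.06091751 0.06099125 0.06127051 0.06161538 0.08454581
 0.08548238 0.08797461] 300Traceback (most recent call last):
  File "<stdin>", line 6, in <module>
IndexError: list index out of range
```

```bash
python3 -m pendant '[-0.9,4.3,20,0,0,0,20,0,0,0,10,0,0,0,6,0,0,0,3,0,0,0,0,0,0,0,0,0]';python3 go.py .553 -.3111 .0545 -85.1
```

```text
time_s: 25.4
eef_pos: [0.5524, -0.3112, 0.0559]
orientation: [[0.086, -0.996, 0.001], [-0.996, -0.086, -0.0], [0.0, -0.001, -1.0]]
ft_force: [-1.6, 1.9, 1.5]
gripper_width: 0.0313
cur [ 0.5524 -0.3112  0.0559] -85.05 w 0.0313 t 25.4 j6 50.8
turn 0.05 or -180.0 then shift [-0.  -0.6  1.4]
```

```bash
python3 -m pendant '[0,0,1,0,0,0,0,0,0,0,0,0]';python3 -m pendant '[0,0,0,0,0,0,0,0,0,0,0,0,0,0,0,0]' 0; python3 -m pendant '[0,0,-30,0,0,0,-50,0,0,0,-50,0,0,0,-30,-10,0,0,0,-10,0,0,0,-10,0,0,0,-10,0,0,0,-10,0,0,0,-10,0,0,0,-10,0,0,0,-10,0,0,0,-10,0,0,0,0]' ;python3 go.py .4177 -.3224 .1006 4.9;python3 - <<'E'
from h import *
c=cam("scene");W=cloud(c)[:];a=np.radians(4.9);e=np.array([np.cos(a),np.sin(a)])
show("orange",.086)
for n,s in(("scene",np.s_[190:370,80:320]),):
    i=cam(n)["pixels"][s][:,:,::-1];cv2.imwrite(f"pics/i_{n}.png",cv2.resize(i,None,fx=3,fy=3,interpolation=cv2.INTER_CUBIC))
E
```

```text
time_s: 25.78
eef_pos: [0.5525, -0.3112, 0.0558]
orientation: [[0.086, -0.996, 0.0], [-0.996, -0.086, -0.0], [0.0, -0.0, -1.0]]
ft_force: [-5.1, 3.5, 6.0]
gripper_width: 0.031
time_s: 26.28
eef_pos: [0.5523, -0.3113, 0.0543]
orientation: [[0.086, -0.996, 0.0], [-0.996, -0.086, -0.0], [0.0, -0.0, -1.0]]
ft_force: [-0.5, -1.2, -0.0]
gripper_width: 0.0852
time_s: 27.9
eef_pos: [0.5522, -0.3112, 0.2142]
orientation: [[0.996, 0.084, -0.0], [0.084, -0.996, 0.0], [-0.0, -0.0, -1.0]]
ft_force: [0.8, -0.0, 0.1]
gripper_width: 0.0855
cur [ 0.5522 -0.3112  0.2142] 4.82 w 0.0855 t 27.9 j6 -39.1
turn -0.08 or 179.9 then shift [-135.    -0.3  113.6]
top orange 224 px 471 266 zmed 0.087 ray [ 556.3 -312.5   46.    29.3    5.2] cloudmed [ 0.5564 -0.3123]
```

View pics/i_scene.png

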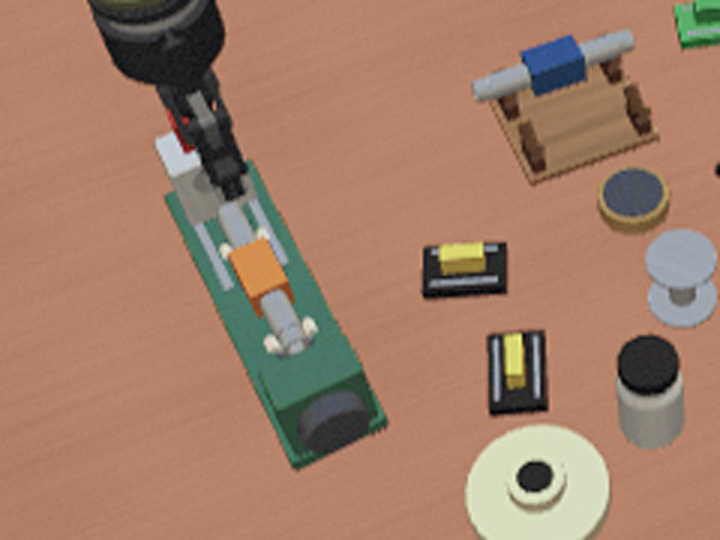

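The fresh arbor lies in both steadies, about 18 mm short of home. Next is the tailstock grip.

```bash
python3 -m pendant '[-45,0,0,0,-45,0,0,0,-45,-0.3,0,-0.1,0,0,40,0,0,0,20,0,0,0,0,0]' ;python3 go.py .4177 -.3224 .1006 4.9
```

```text
time_s: 28.85
eef_pos: [0.4169, -0.3215, 0.1522]
orientation: [[0.996, 0.088, -0.003], [0.088, -0.996, 0.003], [-0.003, -0.003, -1.0]]
ft_force: [0.1, 0.3, -0.0]
gripper_width: 0.0856
cur [ 0.4169 -0.3215  0.1522] 5.03 w 0.0856 t 28.9 j6 -48.5
turn 0.13 or -179.9 then shift [ 0.7  1.  51.6]
```

```bash
python3 -m pendant '[0.7,1,20,0.1,0,0,20,0,0,0,12,0,0,0,0,0,0,0,0,0]' ;python3 -m pendant '[0,0,0,0,0,0,0,0,0,0,0,0,0,0,0,0,0,0,0,0]' 1 80;python3 -m pendant '[5,0,0,0,5,0,0,0,5,0,0,0,5,0,0,0,5,0,0,0,5,0,0,0,5,0,0,0,5,0,0,0,5,0,0,0,4,0,0,0,3,0,0,0,3,0,0,0,3,0,0,0,0,0,0,0,0,0,0,0]'; python3 go.py .4775 -.3173 .1006 4.9
```

```text
time_s: 29.48
eef_pos: [0.4188, -0.3237, 0.1028]
orientation: [[0.996, 0.086, 0.001], [0.086, -0.996, -0.001], [0.0, 0.001, -1.0]]
ft_force: [0.3, 0.5, -0.1]
gripper_width: 0.0851
time_s: 30.1
eef_pos: [0.4185, -0.3235, 0.1028]
orientation: [[0.996, 0.086, 0.0], [0.086, -0.996, -0.0], [0.0, 0.0, -1.0]]
ft_force: [0.0, 1.0, 3.8]
gripper_width: 0.0186
time_s: 31.98
eef_pos: [0.4763, -0.3186, 0.1028]
orientation: [[0.996, 0.086, -0.001], [0.086, -0.996, -0.0], [-0.001, 0.0, -1.0]]
ft_force: [-3.6, 0.2, 4.3]
gripper_width: 0.0186
cur [ 0.4763 -0.3186  0.1028] 4.94 w 0.0186 t 32.0 j6 -44.1
turn 0.04 or -180.0 then shift [ 1.3 -1.2  2.2]
```

```bash
python3 -m pendant '[1,0,0,0,1,0,0,0,0,0,0,0,0,0,0,0]';python3 -m pendant '[1,0,0,0,1,0,0,0,0,0,0,0,0,0,0,0]'
```

```text
time_s: 32.48
eef_pos: [0.4776, -0.3185, 0.1028]
orientation: [[0.996, 0.086, -0.002], [0.086, -0.996, -0.0], [-0.002, 0.0, -1.0]]
ft_force: [-6.8, 0.2, 6.4]
gripper_width: 0.0188
time_s: 32.98
eef_pos: [0.4777, -0.3185, 0.1028]
orientation: [[0.996, 0.086, -0.007], [0.086, -0.996, 0.0], [-0.007, -0.001, -1.0]]
ft_force: [-15.6, -0.1, 10.7]
gripper_width: 0.0187
```

```bash
python3 -m pendant '[-1.5,0,0,0,0,0,0,0]'; python3 -m pendant '[0,0,0,0,0,0,0,0,0,0,0,0]' 0;python3 -m pendant '[0,0,-30,0,0,0,-50,0,0,0,-30,0,-60,60,0,0,-40,40,0,0,0,0,0,0,0,0,0,0]'; python3 - <<'E'
from h import *
show("orange",.086);show("red",.132);show("yellow",.036)
for n,s in(("scene",np.s_[190:370,80:320]),):
    i=cam(n)["pixels"][s][:,:,::-1];cv2.imwrite(f"pics/j_{n}.png",cv2.resize(i,None,fx=3,fy=3,interpolation=cv2.INTER_CUBIC))
E
```

```text
time_s: 33.22
eef_pos: [0.4777, -0.3185, 0.1028]
orientation: [[0.996, 0.086, -0.003], [0.086, -0.996, -0.0], [-0.003, -0.0, -1.0]]
ft_force: [-8.5, 0.8, 7.3]
gripper_width: 0.0186
time_s: 33.6
eef_pos: [0.479, -0.3181, 0.1021]
orientation: [[0.996, 0.086, 0.0], [0.086, -0.996, 0.0], [0.0, -0.0, -1.0]]
ft_force: [0.5, -0.4, -0.1]
gripper_width: 0.0724
time_s: 34.48
eef_pos: [0.4022, -0.4092, 0.2121]
orientation: [[0.996, 0.086, 0.0], [0.086, -0.996, 0.001], [0.0, -0.001, -1.0]]
ft_force: [-0.3, 0.6, -0.1]
gripper_width: 0.0854
top orange 216 px 470 258 zmed 0.0869 ray [ 575.7 -310.7   46.3   28.5    5.2] cloudmed [ 0.5747 -0.3106]
top red 51 px 480 297 zmed 0.1317 ray [ 478.1 -316.1   20.4   12.9  -82.1] cloudmed [ 0.4784 -0.3154]
top red 411 px 18 436 zmed 0.1743 ray [194.1 742.9  48.5  48.5  65.2] cloudmed [0.2021 0.7177]
top yellow 526 px 522 183 zmed 0.0311 ray [ 770.9 -484.   218.2  108.5   72.4] cloudmed [ 0.7709 -0.4602]
top yellow 78 px 299 225 zmed 0.0363 ray [679.3 110.   36.5  14.4  12.8] cloudmed [0.6801 0.1099]
top yellow 85 px 400 230 zmed 0.0367 ray [ 659.8 -150.7   37.7   15.5  -20.8] cloudmed [ 0.6598 -0.1502]
top yellow 84 px 298 260 zmed 0.0367 ray [588.8 115.1  36.6  15.2 -80.1] cloudmed [0.589  0.1154]
top yellow 87 px 404 262 zmed 0.0363 ray [ 577.  -157.1   36.1   15.6   69.8] cloudmed [ 0.5769 -0.1577]
scene yellow 109 px 333 240 zmed 0.0345 ray [590.2 113.3  41.4  30.5 -89.2] cloudmed [0.589  0.1154]
scene yellow 101 px 347 267 zmed 0.0336 ray [681.  107.5  46.2  21.6  12.1] cloudmed [0.6795 0.1084]
scene yellow 123 px 233 275 zmed 0.0343 ray [ 580.2 -157.9   38.3   27.    64.2] cloudmed [ 0.5789 -0.1572]
scene yellow 97 px 247 299 zmed 0.036 ray [ 662.6 -152.5   48.5   14.   -17.6] cloudmed [ 0.6616 -0.1519]
scene yellow 223 px 144 425 zmed 0.0138 ray [ 856.8 -454.3  220.1  106.4  -34.9] cloudmed [ 0.8626 -0.4321]
```

View pics/j_scene.png

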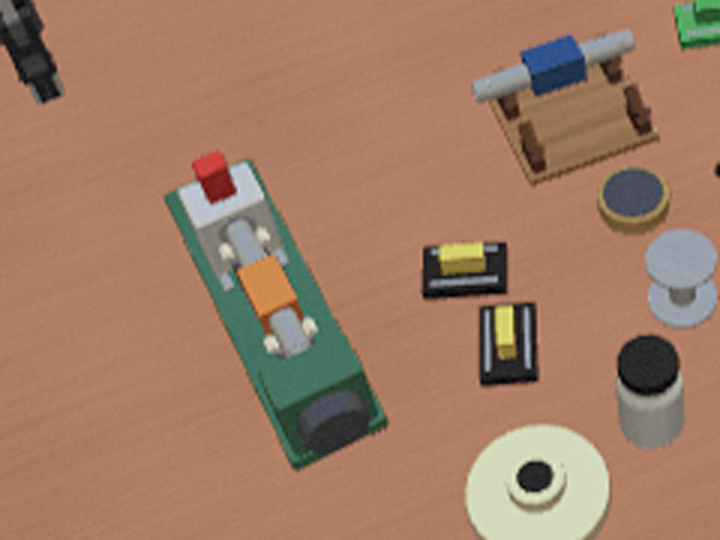

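```bash
python3 - <<'E'
from h import *
for n in("top","scene"):
    c=cam(n);W=cloud(c);x,y,z=np.moveaxis(W,-1,0)
    m=(x>.40)&(x<.62)&(y>.21)&(y<.385)&(z>.0055)
    l=cv2.connectedComponents(m.astype(np.uint8))[1];k=np.bincount(l[m]).argmax();m=l==k
    v,u=np.nonzero(m);t=m&(z>.0155);vt,ut=np.nonzero(t)
    R1=rect(ray(c,np.c_[ut,vt],.018));print(n,"outline",rect(ray(c,np.c_[u,v],.018)),"toponly",R1)
    a=np.radians(-2.7);e=np.array([np.cos(a),np.sin(a)]);f=np.array([-e[1],e[0]])
    c0=R1[:2]/1000
    pk=m&(z<.0145);s=(W[...,:2]-c0)@e*1000;q=(W[...,:2]-c0)@f*1000
    for i in(-1,1):
        for j in(-1,1):
            b=pk&(np.sign(s)==i)&(np.sign(q)==j)&(abs(s)<82)&(abs(q)<64)
            print(i,j,b.sum(),"s",np.round(np.percentile(s[b],[3,50,97]),1),"q",np.round(np.percentile(q[b],[3,50,97]),1))
    # profile of z: bins
    for nm,w,o in(("s",s,q),("q",q,s)):
        sel=m&(abs(o)>15)&(abs(o)<45)
        zb=[(int(k),round(float(np.median(z[sel&(w>=k)&(w<k+3)])*1000),1)) for k in range(-90,90,3) if (sel&(w>=k)&(w<k+3)).sum()>3]
        print(nm,zb)
    i=c["pixels"][v.min()-8:v.max()+8,u.min()-8:u.max()+8,::-1];cv2.imwrite(f"pics/t_{n}.png",cv2.resize(i,None,fx=5.5,fy=5.5,interpolation=cv2.INTER_CUBIC)[:600,:800])
E
```

```text
top outline [512.5 297.1 174.7 141.7  -3.3] toponly [511.7 297.1 172.  136.7  -2.8]
-1 -1 514 s [-76.3 -41.2  -7.6] q [-55.2 -31.9  -8.5]
-1 1 526 s [-77.6 -42.2  -6.7] q [11.1 34.5 57.9]
1 -1 494 s [ 7.9 43.  78. ] q [-54.8 -31.5  -8.3]
1 1 502 s [ 6.6 42.5 77. ] q [10.8 34.6 57.6]
s [(-87, 18.8), (-84, 18.7), (-81, 17.0), (-78, 9.5), (-75, 10.6), (-72, 11.3), (-69, 10.4), (-66, 10.6), (-63, 10.1), (-60, 10.6), (-57, 10.5), (-54, 11.0), (-51, 10.0), (-48, 9.3), (-45, 11.9), (-42, 10.5), (-39, 11.6), (-36, 10.2), (-33, 10.2), (-30, 11.3), (-27, 11.3), (-24, 10.4), (-21, 11.1), (-18, 10.6), (-15, 9.5), (-12, 9.8), (-9, 10.9), (-6, 17.1), (-3, 18.4), (0, 19.0), (3, 17.4), (6, 12.4), (9, 10.2), (12, 11.0), (15, 11.5), (18, 10.6), (21, 10.4), (24, 10.6), (27, 11.2), (30, 10.4), (33, 11.4), (36, 10.8), (39, 10.0), (42, 10.9), (45, 10.0), (48, 11.2), (51, 10.3), (54, 10.0), (57, 10.0), (60, 9.8), (63, 11.4), (66, 10.3), (69, 10.7), (72, 10.5), (75, 11.5), (78, 18.0), (81, 18.0), (84, 19.0)]
q [(-69, 17.7), (-66, 18.5), (-63, 18.4), (-60, 17.4), (-57, 12.0), (-54, 11.1), (-51, 10.3), (-48, 
[... 1355 characters left out ...]
, 11.6), (60, 11.1), (63, 11.8), (66, 11.6), (69, 12.2), (72, 14.7), (75, 17.0), (78, 16.8), (81, 14.2), (84, 15.5), (87, 13.1)]
q [(-72, 19.9), (-69, 14.6), (-66, 18.6), (-63, 18.1), (-60, 18.9), (-54, 11.6), (-51, 11.8), (-48, 12.7), (-45, 11.1), (-42, 11.7), (-39, 11.2), (-36, 12.0), (-33, 11.0), (-30, 10.8), (-27, 11.7), (-24, 11.5), (-21, 10.9), (-18, 11.8), (-15, 10.4), (-12, 13.0), (-9, 15.1), (-6, 19.1), (-3, 19.3), (0, 18.9), (3, 19.5), (6, 20.0), (12, 12.2), (15, 11.3), (18, 11.2), (21, 11.0), (24, 12.2), (27, 11.8), (30, 12.1), (33, 11.2), (36, 10.9), (39, 11.0), (42, 11.4), (45, 11.0), (48, 11.3), (51, 10.4), (54, 12.2), (57, 16.4), (60, 18.7), (63, 19.8), (66, 17.5), (69, 15.5)]
```

View pics/t_top.png

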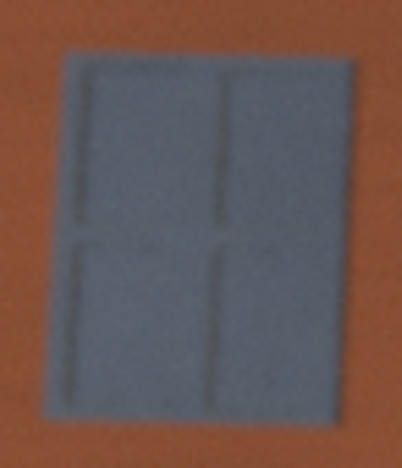

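View pics/t_scene.png

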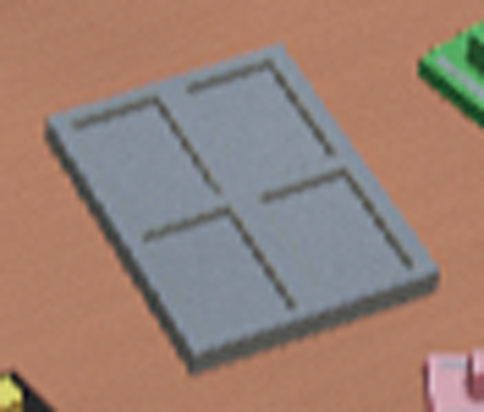

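The fresh arbor is home with the tailstock up. The insert at (400,230) has been knocked, as warned, so I'll take that one first at its new place.

```bash
python3 go.py .660 -.1505 .15 69.2; python3 -m pendant '[0,0,0,-10.7,0,0,0,-10.7,0,0,0,-10.7,0,0,0,-10.7,0,0,0,-10.7,0,0,0,-10.7,0,0,0,0,0,0,0,0]' 0.42; python3 go.py .660 -.1505 .15 69.2
```

```text
cur [ 0.4025 -0.4089  0.2123] 4.99 w 0.0856 t 34.9 j6 -55.8
turn -64.21 or 115.8 then shift [333.  149.   62.3]
time_s: 35.92
eef_pos: [0.4022, -0.4093, 0.2123]
orientation: [[0.358, 0.934, 0.0], [0.934, -0.358, 0.0], [0.0, 0.0, -1.0]]
ft_force: [-0.7, -0.6, -0.2]
gripper_width: 0.0493
cur [ 0.4022 -0.4093  0.2123] 69.0 w 0.0493 t 35.9 j6 -119.9
turn -0.2 or 179.8 then shift [333.5 149.1  62.3]
```

```bash
python3 -m pendant '[47.5,21.3,0,-0.2,47.5,21.3,0,0,47.5,21.3,0,0,47.5,21.3,0,0,47.5,21.3,0,0,48,21.3,0,0,48,21.3,0,0,0,0,40,0,0,0,40,0,0,0,30,0,0,0,0,0,0,0,0,0]' 0.42; python3 go.py .660 -.1505 .016 69.2
```

```text
time_s: 37.42
eef_pos: [0.6603, -0.1503, 0.1039]
orientation: [[0.354, 0.935, 0.002], [0.935, -0.354, -0.001], [0.0, 0.002, -1.0]]
ft_force: [-0.5, -0.3, 0.1]
gripper_width: 0.0496
cur [ 0.6603 -0.1503  0.1039] 69.29 w 0.0496 t 37.4 j6 -86.7
turn 0.09 or -179.9 then shift [-0.3 -0.2 87.9]
```

```bash
python3 -m pendant '[0,0,40,0,0,0,26,0,0,0,12,0,0,0,6,0,0,0,0,0,0,0,0,0]'; python3 go.py .660 -.1505 .017 69.2; python3 - <<'E'
from h import *
i=cam("scene")["pixels"][230:350,160:320][:,:,::-1];cv2.imwrite(f"pics/k.png",cv2.resize(i,None,fx=4,fy=4,interpolation=cv2.INTER_CUBIC))
E
```

```text
time_s: 38.17
eef_pos: [0.6604, -0.1503, 0.0198]
orientation: [[0.353, 0.936, 0.002], [0.936, -0.353, -0.001], [0.0, 0.002, -1.0]]
ft_force: [0.5, 0.3, -0.3]
gripper_width: 0.0495
cur [ 0.6604 -0.1503  0.0198] 69.33 w 0.0495 t 38.2 j6 -86.7
turn 0.13 or -179.9 then shift [-0.3 -0.3  2.8]
```

View pics/k.png

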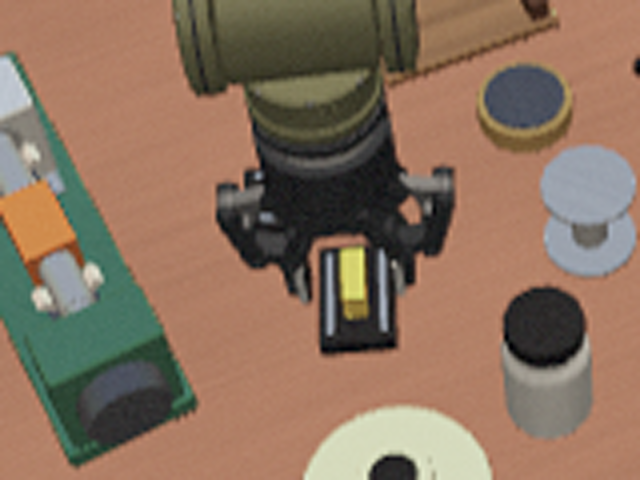

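```bash
python3 -m pendant '[0,0,2,0,0,0,0,0]'; python3 -m pendant '[0,0,0,0,0,0,0,0,0,0,0,0,0,0,0,0,0,0,0,0]' 1 50; python3 go.py .660 -.1505 .017 69.2; python3 -m pendant '[0,0,-10,0,0,0,-40,0,0,0,-60,0,0,0,-60,-6,0,0,0,-6,0,0,0,-6,0,0,0,0]'; python3 go.py .5557 .3287 .13 87.25
```

```text
time_s: 38.48
eef_pos: [0.6594, -0.15, 0.0163]
orientation: [[0.353, 0.936, -0.0], [0.936, -0.353, 0.0], [0.0, -0.0, -1.0]]
ft_force: [0.3, -0.0, 0.5]
gripper_width: 0.0493
time_s: 39.1
eef_pos: [0.6596, -0.1501, 0.0165]
orientation: [[0.353, 0.936, 0.0], [0.936, -0.353, -0.0], [-0.0, 0.0, -1.0]]
ft_force: [-0.1, -0.3, 0.9]
gripper_width: 0.0128
cur [ 0.6596 -0.1501  0.0165] 69.34 w 0.0128 t 39.1 j6 -86.7
turn 0.14 or -179.9 then shift [-0.2  0.6 -0.5]
time_s: 39.98
eef_pos: [0.6592, -0.1499, 0.1866]
orientation: [[0.048, 0.999, -0.0], [0.999, -0.048, 0.0], [0.0, -0.0, -1.0]]
ft_force: [-0.9, 0.3, -1.6]
gripper_width: 0.0124
cur [ 0.6592 -0.1499  0.1866] 87.27 w 0.0124 t 40.0 j6 -104.6
turn 0.02 or -180.0 then shift [ 473.  -126.3   56.6]
```

```bash
python3 -m pendant '[47.3,-12.6,0,0,47.3,-12.6,0,0,47.3,-12.6,0,0,47.3,-12.6,0,0,47.3,-12.6,0,0,47.3,-12.6,0,0,47.3,-12.6,0,0,47.3,-12.6,0,0,47.3,-12.6,0,0,47.3,-12.6,0,0,0,0,50,0,0,0,40,0,0,0,0,0,0,0,0,0,0,0,0,0]'; python3 go.py .5557 .3287 .045 87.25; python3 - <<'E'
from h import *
for n,s in(("scene",np.s_[130:260,320:480]),("top",np.s_[230:350,170:290])):
    i=cam(n)["pixels"][s][:,:,::-1];cv2.imwrite(f"pics/l_{n}.png",cv2.resize(i,None,fx=4,fy=4,interpolation=cv2.INTER_CUBIC))
E
```

```text
time_s: 41.85
eef_pos: [0.5572, 0.3289, 0.0994]
orientation: [[0.047, 0.999, 0.004], [0.999, -0.047, 0.002], [0.002, 0.004, -1.0]]
ft_force: [0.8, 0.6, -0.4]
gripper_width: 0.013
cur [0.5572 0.3289 0.0994] 87.3 w 0.013 t 41.9 j6 -61.5
turn 0.05 or -180.0 then shift [-0.3 -1.5 54.4]
```

View pics/l_scene.png

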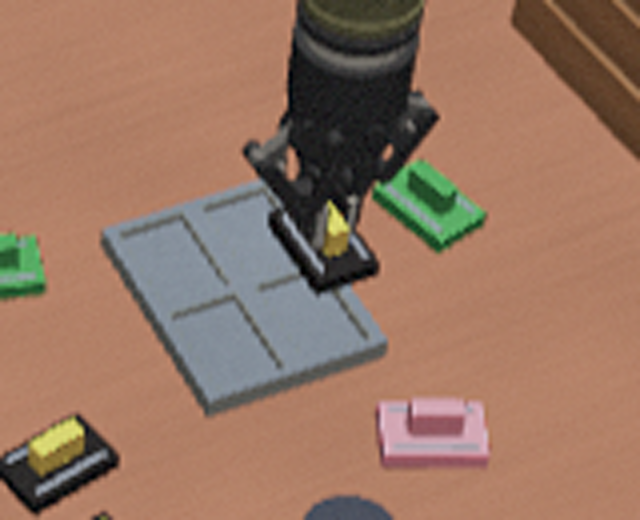

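View pics/l_top.png

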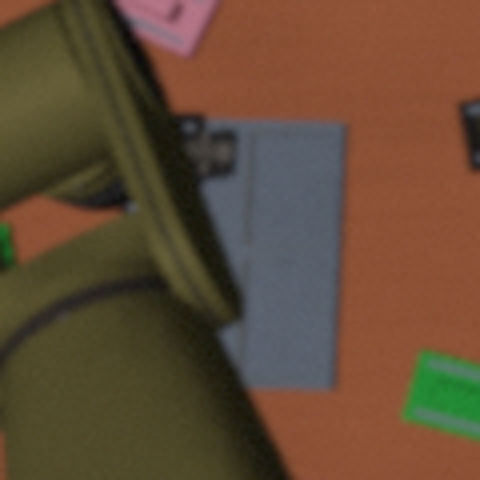

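```bash
cat > slab.py <<'E'
from h import *
import sys
# held slab: black pixels in scene near the TCP; outline rayed on slab top
o=r.get_obs();p=o["eef_pos"];top=p[2]-.0165+.014
c=cam("scene");W=cloud(c);hsv=cv2.cvtColor(c["pixels"],cv2.COLOR_RGB2HSV)
m=(np.hypot(W[...,0]-p[0],W[...,1]-p[1])<.05)&(abs(W[...,2]-top)<.004)
v,u=np.nonzero(m);P=ray(c,np.c_[u,v],top)
print("slab",m.sum(),rect(P),"zmed",np.median(W[m][:,2]).round(4),"top exp",round(top,4),"tcp",np.round(p*1000,1))
E
python3 slab.py
```

```text
slab 191 [556.6 325.4  74.1  48.7  -1.6] zmed 0.0971 top exp 0.0962 tcp [556.8 328.8  98.7]
```

```bash
python3 -m pendant '[-0.3,-1.3,25,0,0,0,25,0,0,0,10,0,0,0,0,0,0,0,0,0]'; python3 go.py .5557 .3287 .026 87.25;python3 slab.py
```

```text
time_s: 42.62
eef_pos: [0.5551, 0.3285, 0.0377]
orientation: [[0.046, 0.999, 0.002], [0.999, -0.046, 0.001], [0.001, 0.002, -1.0]]
ft_force: [0.0, 0.3, -2.1]
gripper_width: 0.0129
cur [0.5551 0.3285 0.0377] 87.34 w 0.0129 t 42.6 j6 -61.5
turn 0.09 or -179.9 then shift [ 0.2  0.6 11.7]
slab 168 [ 5.553e+02  3.245e+02  7.560e+01  4.930e+01 -4.000e-01] zmed 0.0358 top exp 0.0352 tcp [555.1 328.5  37.7]
```

```bash
python3 - <<'E'
from h import *
for n,s in(("scene",np.s_[150:240,340:440]),):
    i=cam(n)["pixels"][s][:,:,::-1];cv2.imwrite(f"pics/o_{n}.png",cv2.resize(i,None,fx=6,fy=6,interpolation=cv2.INTER_CUBIC))
E
```

```text
(no output)
```

View pics/o_scene.png

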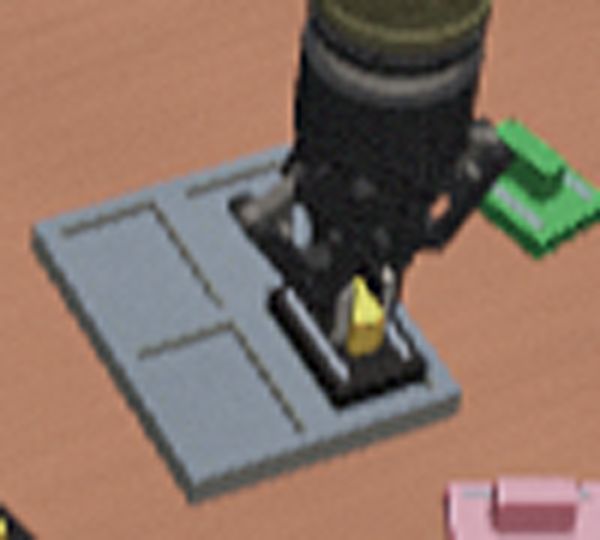

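```bash
python3 -m pendant '[0,0.3,3,0,0,0,0,0,0,0,0,0]'; python3 -m pendant '[0,0,2,0,0,0,0,0,0,0,0,0]'; python3 -m pendant '[0,0,2,0,0,0,0,0,0,0,0,0]'
```

```text
time_s: 43.1
eef_pos: [0.5552, 0.3285, 0.0344]
orientation: [[0.046, 0.999, 0.002], [0.999, -0.046, 0.001], [0.001, 0.002, -1.0]]
ft_force: [-0.1, -0.6, 4.6]
gripper_width: 0.0129
time_s: 43.48
eef_pos: [0.5553, 0.3286, 0.0342]
orientation: [[0.046, 0.999, 0.001], [0.999, -0.046, 0.0], [0.001, 0.001, -1.0]]
ft_force: [-4.9, -0.6, 14.2]
gripper_width: 0.0128
time_s: 43.85
eef_pos: [0.5554, 0.3288, 0.034]
orientation: [[0.046, 0.999, 0.001], [0.999, -0.046, 0.0], [0.0, 0.001, -1.0]]
ft_force: [-8.9, -2.9, 22.5]
gripper_width: 0.013
```

```bash
python3 -m pendant '[0,0,-3,0,0,0,0,0]';python3 - <<'E'
from h import *
o=r.get_obs();print(np.round(o["ft_force"],1),np.round(o["torque"],3),o["eef_pos"].round(4))
for n,s in(("scene",np.s_[150:240,340:440]),):
    i=cam(n)["pixels"][s][:,:,::-1];cv2.imwrite(f"pics/p_{n}.png",cv2.resize(i,None,fx=6,fy=6,interpolation=cv2.INTER_CUBIC))
E
```

```text
time_s: 44.1
eef_pos: [0.5553, 0.3285, 0.0343]
orientation: [[0.046, 0.999, 0.002], [0.999, -0.046, 0.001], [0.001, 0.002, -1.0]]
ft_force: [-2.5, -0.2, 9.8]
gripper_width: 0.0128
[-2.5 -0.2  9.8] [-0.404  0.528 -0.069] [0.5553 0.3285 0.0343]
```

View pics/p_scene.png

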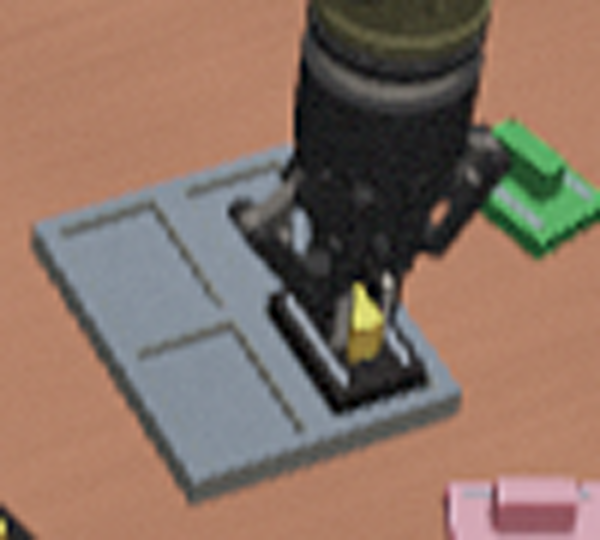

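```bash
python3 -m pendant '[1.5,0,1,0,0,0,0,0,0,0,0,0]';python3 -c "
from h import *
o=r.get_obs();print(np.round(o['torque'],3))"; python3 -m pendant '[1,0,1,0,0,0,0,0,0,0,0,0]';python3 -c "
from h import *
o=r.get_obs();print(np.round(o['torque'],3))"
```

```text
time_s: 44.52
eef_pos: [0.5553, 0.3288, 0.0341]
orientation: [[0.046, 0.999, 0.0], [0.999, -0.046, -0.002], [-0.002, 0.001, -1.0]]
ft_force: [-4.3, -5.1, 16.0]
gripper_width: 0.0128
[-1.391  0.849 -0.061]
time_s: 44.9
eef_pos: [0.5554, 0.329, 0.0339]
orientation: [[0.046, 0.999, -0.0], [0.999, -0.046, -0.004], [-0.004, 0.0, -1.0]]
ft_force: [-6.7, -7.3, 20.6]
gripper_width: 0.0125
[-2.156  1.288 -0.106]
```

```bash
python3 -m pendant '[0,0,-4,0,0,0,-3,0,0,0,0,0,0,0,0,0]'; python3 slab.py;  python3 -m pendant '[0,1.5,3,0,0,0,3,0,0,0,0,0,0,0,0,0]';python3 -c "
from h import *
o=r.get_obs();print(np.round(o['torque'],3))"
```

```text
time_s: 45.4
eef_pos: [0.5541, 0.3305, 0.0365]
orientation: [[0.046, 0.999, -0.001], [0.999, -0.046, -0.0], [-0.001, -0.001, -1.0]]
ft_force: [0.6, -0.1, -1.8]
gripper_width: 0.0126
slab 172 [555.  327.   74.7  50.4  -3.9] zmed 0.0346 top exp 0.034 tcp [554.1 330.5  36.5]
time_s: 45.95
eef_pos: [0.5562, 0.331, 0.034]
orientation: [[0.046, 0.999, -0.001], [0.999, -0.046, 0.0], [0.0, -0.001, -1.0]]
ft_force: [-8.0, -2.4, 13.5]
gripper_width: 0.0124
[-0.449  1.    -0.05 ]
```

```bash
python3 -m pendant '[0,0,-5,0,0,-3.5,0,0,0,0,0,0,0,0,0,0]';  python3 -m pendant '[0,0,3,0,0,0,2,0,0,0,0,0,0,0,0,0]';python3 -c "
from h import *
o=r.get_obs();print(np.round(o['torque'],3))"
```

```text
time_s: 46.45
eef_pos: [0.5523, 0.3305, 0.0357]
orientation: [[0.046, 0.999, -0.001], [0.999, -0.046, -0.0], [-0.0, -0.001, -1.0]]
ft_force: [-0.1, 0.2, -0.7]
gripper_width: 0.0123
time_s: 46.95
eef_pos: [0.5526, 0.3307, 0.0313]
orientation: [[0.046, 0.999, -0.0], [0.999, -0.046, 0.0], [-0.0, -0.0, -1.0]]
ft_force: [-0.4, 0.4, -1.0]
gripper_width: 0.0126
[-0.063 -0.063  0.011]
```

```bash
python3 -m pendant '[0,0,3,0,0,0,2,0,0,0,1,0,0,0,0,0,0,0,0,0]';  python3 -m pendant '[0,0,0,0,0,0,0,0,0,0,0,0]' 0.7; python3 -m pendant '[0,0,-20,0,0,0,-50,0,0,0,-50,0,0,0,-30,0,-60,0,0,0,-60,0,0,0,-60,0,0,0,-60,0,0,0,0,0,0,0]' 0.42;python3 - <<'E'
from h import *
show("yellow",.046);
for n,s in(("scene",np.s_[150:240,340:440]),("top",np.s_[240:340,180:280])):
    i=cam(n)["pixels"][s][:,:,::-1];cv2.imwrite(f"pics/q_{n}.png",cv2.resize(i,None,fx=6,fy=6,interpolation=cv2.INTER_CUBIC))
E
```

```text
time_s: 47.58
eef_pos: [0.5526, 0.3307, 0.0265]
orientation: [[0.046, 0.999, -0.0], [0.999, -0.046, -0.0], [-0.0, -0.0, -1.0]]
ft_force: [-2.7, -2.3, 6.6]
gripper_width: 0.0131
time_s: 47.95
eef_pos: [0.5526, 0.3307, 0.0251]
orientation: [[0.046, 0.999, -0.0], [0.999, -0.046, -0.0], [-0.0, -0.0, -1.0]]
ft_force: [-0.3, 0.6, 0.8]
gripper_width: 0.0256
time_s: 49.08
eef_pos: [0.5417, 0.0876, 0.1771]
orientation: [[0.052, 0.999, 0.002], [0.999, -0.052, -0.0], [-0.0, 0.002, -1.0]]
ft_force: [-0.5, 0.3, -0.2]
gripper_width: 0.0493
top yellow 565 px 521 183 zmed 0.0308 ray [ 768.  -479.1  217.7  108.4   72.4] cloudmed [ 0.7711 -0.4558]
top yellow 79 px 299 225 zmed 0.0364 ray [677.2 109.5  36.5  14.6  17. ] cloudmed [0.6803 0.1109]
top yellow 88 px 404 262 zmed 0.0368 ray [ 575.8 -155.6   36.    15.5   69.8] cloudmed [ 0.5767 -0.1575]
top yellow 87 px 213 275 zmed 0.0457 ray [5.540e+02 3.281e+02 3.340e+01 1.520e+01 5.000e-01] cloudmed [0.5551 0.3284]
scene yellow 89 px 397 202 zmed 0.0434 ray [558.1 324.3  48.7  24.2  -3.7] cloudmed [0.5526 0.3255]
scene yellow 101 px 333 241 zmed 0.0335 ray [597.7 110.   43.1  28.8 -83.4] cloudmed [0.5903 0.1152]
scene yellow 85 px 347 267 zmed 0.0327 ray [687.2 103.9  45.8  21.5  12.1] cloudmed [0.6796 0.1079]
scene yellow 120 px 233 275 zmed 0.0336 ray [ 587.2 -159.2   37.6   26.8   64.2] cloudmed [ 0.5781 -0.1579]
scene yellow 231 px 144 426 zmed 0.0137 ray [ 861.4 -452.7  218.1  105.1  -34.7] cloudmed [ 0.8635 -0.4324]
```

View pics/q_scene.png

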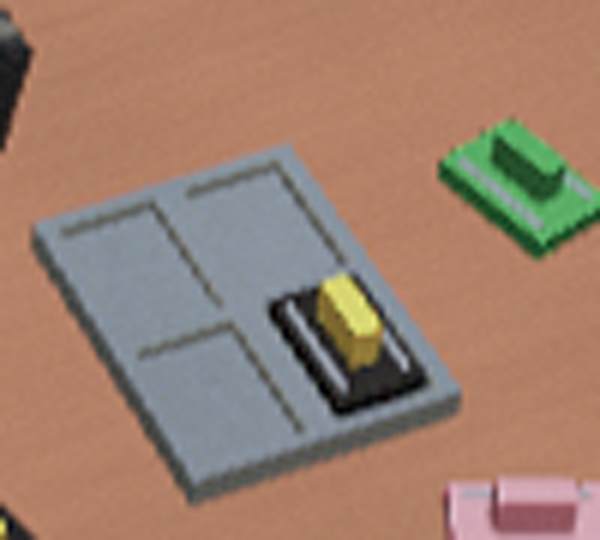

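View pics/q_top.png

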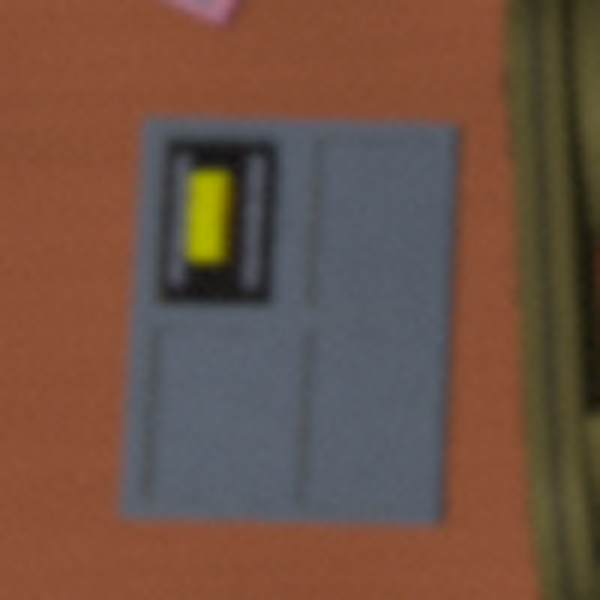

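The first insert is seated in the far-left pocket (rib at (213,275)). The cameras sit about (+1.5, -2) mm off the robot, so I'll apply that offset from here on. Next is the insert at (299,262).

```bash
python3 -m pendant '[0,0,0,10.5,0,0,0,10.5,0,0,0,10.5,0,0,0,10.5,0,0,0,10.5,0,0,0,10.5,0,0,0,10.5,0,0,0,3.7,0,0,0,0,0,0,0,0]' 0.42; python3 go.py .5876 .1172 .0165 9.9
```

```text
time_s: 50.52
eef_pos: [0.5415, 0.0918, 0.1754]
orientation: [[0.984, 0.178, 0.0], [0.178, -0.984, 0.0], [0.0, -0.0, -1.0]]
ft_force: [-0.5, -0.3, 0.1]
gripper_width: 0.0498
cur [0.5415 0.0918 0.1754] 10.28 w 0.0498 t 50.5 j6 -6.3
turn 0.38 or -179.6 then shift [ 49.8 -17.1 158.9]
```

```bash
python3 -m pendant '[25,-8.5,0,0.4,24.8,-8.6,30,0,0,0,40,0,0,0,40,0,0,0,0,0,0,0,0,0]' 0.42; python3 go.py .5876 .1172 .0165 9.9
python3 - <<'E'
from h import *
show("yellow",.036)
i=cam("scene")["pixels"][180:300,260:420][:,:,::-1];cv2.imwrite(f"pics/s.png",cv2.resize(i,None,fx=4,fy=4,interpolation=cv2.INTER_CUBIC))
E
```

```text
time_s: 51.28
eef_pos: [0.5886, 0.1166, 0.0669]
orientation: [[0.985, 0.17, 0.002], [0.17, -0.985, 0.0], [0.002, 0.0, -1.0]]
ft_force: [0.4, 0.3, 0.4]
gripper_width: 0.0495
cur [0.5886 0.1166 0.0669] 9.77 w 0.0495 t 51.3 j6 -3.7
turn -0.13 or 179.9 then shift [-0.9 -0.7 50.4]
top yellow 582 px 520 183 zmed 0.0308 ray [ 770.8 -483.3  219.5  109.3   72.4] cloudmed [ 0.7713 -0.4489]
top yellow 93 px 404 261 zmed 0.0364 ray [ 577.4 -157.3   37.9   16.4   69.8] cloudmed [ 0.5769 -0.1569]
top yellow 88 px 213 275 zmed 0.0456 ray [5.538e+02 3.303e+02 3.600e+01 1.530e+01 5.000e-01] cloudmed [0.5549 0.3284]
scene yellow 84 px 397 203 zmed 0.0427 ray [550.8 329.9  49.1  24.4  -3.7] cloudmed [0.554  0.3254]
scene yellow 88 px 332 241 zmed 0.0319 ray [591.  110.5  36.9  29.2 -84.5] cloudmed [0.5905 0.1112]
scene yellow 84 px 347 267 zmed 0.031 ray [681.1 106.9  47.2  21.1   7.8] cloudmed [0.6781 0.1078]
scene yellow 124 px 233 275 zmed 0.0347 ray [ 580.1 -158.    38.    27.    64.2] cloudmed [ 0.5781 -0.1578]
scene yellow 227 px 144 426 zmed 0.0143 ray [ 856.8 -454.1  220.   106.1  -34.7] cloudmed [ 0.8639 -0.4324]
```

View pics/s.png

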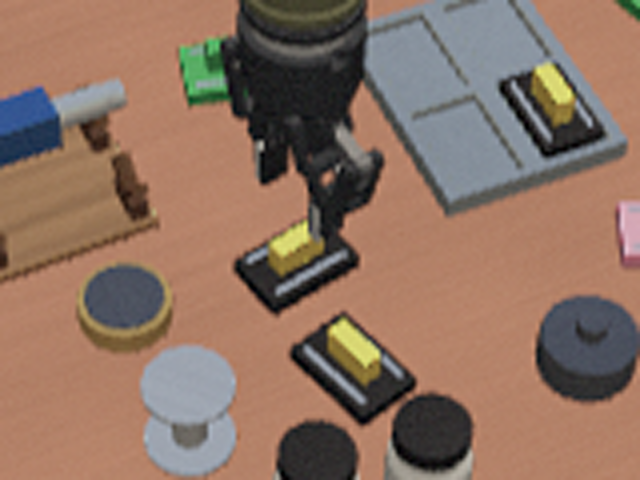

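```bash
python3 -m pendant '[-0.9,-0.7,20,-0.1,0,0,18,0,0,0,8,0,0,0,3,0,0,0,0,0,0,0,0,0]'; python3 go.py .5876 .1172 .0165 9.9
```

```text
time_s: 52.18
eef_pos: [0.5871, 0.117, 0.0169]
orientation: [[0.985, 0.171, 0.001], [0.171, -0.985, 0.0], [0.001, 0.0, -1.0]]
ft_force: [0.1, -0.2, 0.0]
gripper_width: 0.0494
cur [0.5871 0.117  0.0169] 9.84 w 0.0494 t 52.2 j6 -3.7
turn -0.06 or 179.9 then shift [ 0.5 -0.2  0.4]
```

```bash
python3 -m pendant '[0,0,0,0,0,0,0,0,0,0,0,0,0,0,0,0,0,0,0,0]' 1 50; python3 -m pendant '[0,0,-10,0,0,0,-40,0,0,0,-50,0,0,0,0,-9.7,0,0,0,-9.7,0,0,0,-9.7,0,0,0,-9.7,0,0,0,-9.7,0,0,0,-9.7,0,0,0,-9.6,0,0,0,-9.6,0,0,0,0,0,0,0,0]'; python3 go.py .5498 .2640 .038 87.25
```

```text
time_s: 52.8
eef_pos: [0.587, 0.117, 0.0169]
orientation: [[0.985, 0.171, 0.001], [0.171, -0.985, 0.0], [0.001, 0.0, -1.0]]
ft_force: [-0.5, 0.7, 5.4]
gripper_width: 0.0126
time_s: 54.42
eef_pos: [0.5863, 0.1169, 0.1162]
orientation: [[0.051, 0.999, -0.0], [0.999, -0.051, -0.0], [-0.0, -0.0, -1.0]]
ft_force: [0.1, -0.5, -0.5]
gripper_width: 0.0129
cur [0.5863 0.1169 0.1162] 87.1 w 0.0129 t 54.4 j6 -81.0
turn -0.15 or 179.9 then shift [145.2 -43.5  78.2]
```

```bash
python3 -m pendant '[36.3,-10.9,0,-0.2,36.3,-10.9,0,0,36.3,-10.9,0,0,36.3,-10.8,0,0,0,0,40,0,0,0,25,0,0,0,0,0,0,0,0,0]'; python3 go.py .5498 .2640 .034 87.25; python3 slab.py;python3 - <<'E'
from h import *
i=cam("scene")["pixels"][150:240,340:440][:,:,::-1];cv2.imwrite(f"pics/u.png",cv2.resize(i,None,fx=6,fy=6,interpolation=cv2.INTER_CUBIC))
E
```

```text
time_s: 55.42
eef_pos: [0.5505, 0.2641, 0.0525]
orientation: [[0.046, 0.999, 0.001], [0.999, -0.046, 0.001], [0.001, 0.001, -1.0]]
ft_force: [0.1, -0.3, -0.7]
gripper_width: 0.0128
cur [0.5505 0.2641 0.0525] 87.39 w 0.0128 t 55.4 j6 -66.8
turn 0.14 or -179.9 then shift [-0.2 -0.7 18.5]
slab 180 [551.4 260.8  75.2  48.   -1.6] zmed 0.0505 top exp 0.05 tcp [550.5 264.1  52.5]
```

View pics/u.png

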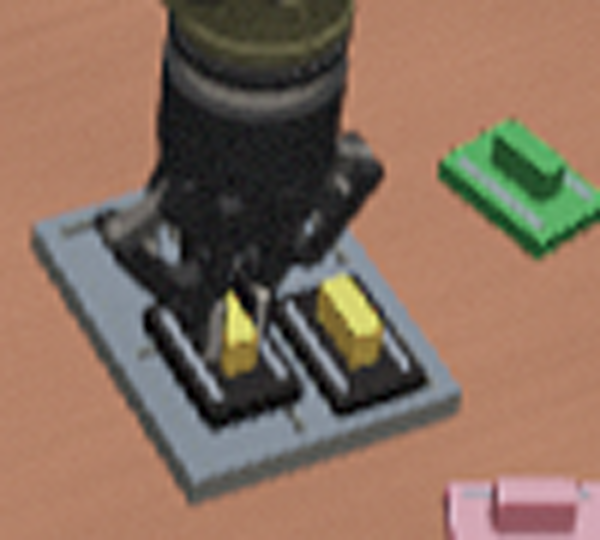

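```bash
python3 -m pendant '[-0.2,-1.2,14,0.1,0,0,4,0,0,0,0,0,0,0,0,0]';python3 -m pendant '[0,0,2,0,0,0,1,0,0,0,0,0,0,0,0,0]'; python3 -c "
from h import *
o=r.get_obs();print(np.round(o['torque'],3))"
```

```text
time_s: 56.02
eef_pos: [0.5487, 0.2638, 0.0346]
orientation: [[0.047, 0.999, -0.0], [0.999, -0.047, -0.0], [-0.0, -0.0, -1.0]]
ft_force: [-4.0, -0.3, 7.5]
gripper_width: 0.0131
time_s: 56.52
eef_pos: [0.549, 0.2641, 0.0342]
orientation: [[0.046, 0.999, -0.001], [0.999, -0.046, -0.0], [-0.001, -0.0, -1.0]]
ft_force: [-10.0, -1.8, 19.7]
gripper_width: 0.0127
[-0.978  1.645 -0.139]
```

```bash
python3 -m pendant '[0,0,-4.5,0,1,-1.5,0,0,0,0,0,0,0,0,0,0]';python3 -m pendant '[0,0,3,0,0,0,1.5,0,0,0,0,0,0,0,0,0]'; python3 -c "
from h import *
o=r.get_obs();print(np.round(o['torque'],3))"
```

```text
time_s: 57.02
eef_pos: [0.5471, 0.2649, 0.0347]
orientation: [[0.046, 0.999, -0.0], [0.999, -0.046, -0.0], [-0.0, -0.0, -1.0]]
ft_force: [0.0, 0.4, 3.1]
gripper_width: 0.0133
time_s: 57.52
eef_pos: [0.5488, 0.2649, 0.0328]
orientation: [[0.046, 0.999, 0.003], [0.999, -0.046, 0.0], [0.0, 0.003, -1.0]]
ft_force: [0.5, -2.6, 11.4]
gripper_width: 0.0132
[-0.496  0.559 -0.011]
```

```bash
python3 -m pendant '[0,0,-4,0,0,1,0,0,0,0,0,0,0,0,0,0]';python3 -m pendant '[0,0,3,0,0,0,1,0,0,0,0,0,0,0,0,0]'; python3 -c "
from h import *
o=r.get_obs();print(np.round(o['torque'],3))"
```

```text
time_s: 58.02
eef_pos: [0.5475, 0.2647, 0.0335]
orientation: [[0.046, 0.999, -0.001], [0.999, -0.046, -0.0], [-0.0, -0.001, -1.0]]
ft_force: [-0.5, 0.3, -1.2]
gripper_width: 0.0128
time_s: 58.52
eef_pos: [0.5484, 0.2648, 0.0324]
orientation: [[0.046, 0.999, -0.0], [0.999, -0.046, -0.0], [-0.0, -0.0, -1.0]]
ft_force: [-3.8, -2.1, 10.1]
gripper_width: 0.013
[-0.382  1.178  0.046]
```

```bash
python3 - <<'E'
from h import *
i=cam("scene")["pixels"][150:240,340:440][:,:,::-1];cv2.imwrite(f"pics/v.png",cv2.resize(i,None,fx=6,fy=6,interpolation=cv2.INTER_CUBIC))
E
```

```text
(no output)
```

View pics/v.png

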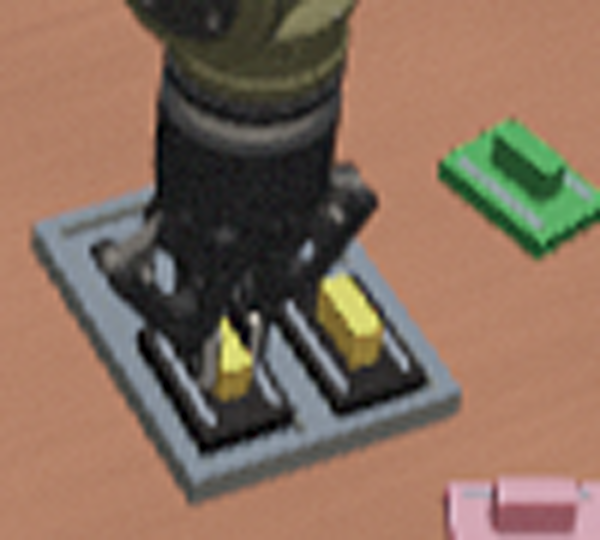

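```bash
python3 -m pendant '[0,0,-4,0,0,1.3,0,0,0,0,0,0,0,0,0,0]';python3 -m pendant '[0,0,3,0,0,0,1,0,0,0,0,0,0,0,0,0]'; python3 -c "
from h import *
o=r.get_obs();print(np.round(o['torque'],3))"
```

```text
time_s: 59.08
eef_pos: [0.5491, 0.2646, 0.0338]
orientation: [[0.046, 0.999, -0.001], [0.999, -0.046, -0.0], [-0.0, -0.001, -1.0]]
ft_force: [-0.7, 0.5, -0.6]
gripper_width: 0.013
time_s: 59.58
eef_pos: [0.5498, 0.2649, 0.0323]
orientation: [[0.046, 0.999, -0.0], [0.999, -0.046, -0.0], [-0.0, -0.0, -1.0]]
ft_force: [-3.5, -1.6, 9.7]
gripper_width: 0.0125
[-0.342  1.093  0.082]
```

```bash
python3 -m pendant '[0,0,-10,0,0,0,-10,0,0,0,-10,0,0,0,0,0,0,0,0,0]';python3 slab.py; python3 - <<'E'
from h import *
i=cam("scene")["pixels"][150:240,340:440][:,:,::-1];cv2.imwrite(f"pics/w.png",cv2.resize(i,None,fx=6,fy=6,interpolation=cv2.INTER_CUBIC))
p=r.get_obs()["eef_pos"];c=cam("scene");W=cloud(c);top=p[2]-.0025
m=(abs(W[...,0]-p[0])<.034)&(abs(W[...,1]-p[1]+.002)<.02)&(abs(W[...,2]-top)<.008)
A=np.c_[W[m][:,:2]-p[:2],np.ones(m.sum())];b=W[m][:,2]
for _ in range(4):
    co=np.linalg.lstsq(A,b,rcond=None)[0];k=abs(b-A@co)<.0025;A,b=A[k],b[k]
print(co,len(b),top)
E
```

```text
time_s: 60.2
eef_pos: [0.5492, 0.2647, 0.0601]
orientation: [[0.046, 0.999, -0.0], [0.999, -0.046, -0.0], [-0.0, -0.0, -1.0]]
ft_force: [0.3, 0.6, -0.7]
gripper_width: 0.0128
slab 166 [548.4 261.4  76.6  48.   -1.7] zmed 0.0582 top exp 0.0576 tcp [549.2 264.7  60.1]
[-0.0572549   0.01667988  0.05842662] 101 0.057224284408362414
```

View pics/w.png

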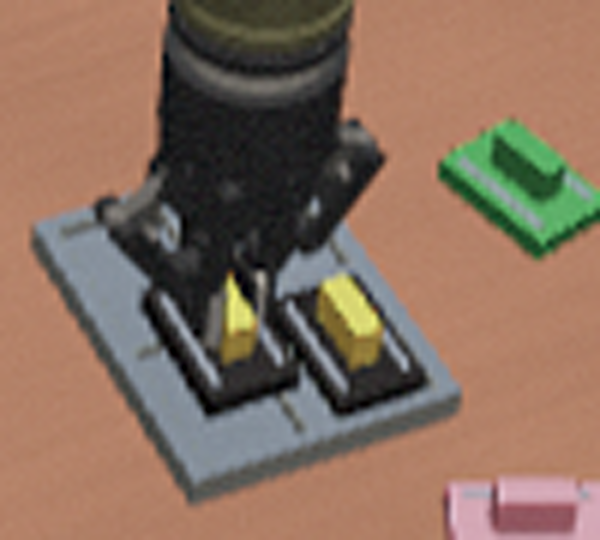

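```bash
python3 go.py .5510 .2643 .035 87.25; python3 -m pendant '[-0.5,1.7,15,0,0,0,8,0,0,0,0,0,0,0,0,0]';python3 go.py .5510 .2643 .035 87.25; python3 -m pendant '[0,0,3,0,0,0,2,0,0,0,0,0,0,0,0,0]'; python3 -c "
from h import *
o=r.get_obs();print(np.round(o['torque'],3))"
```

```text
cur [0.549  0.2646 0.0597] 87.34 w 0.0129 t 60.4 j6 -66.7
turn 0.09 or -179.9 then shift [-0.2  2.1 24.7]
time_s: 60.85
eef_pos: [0.5509, 0.264, 0.037]
orientation: [[0.046, 0.999, -0.0], [0.999, -0.046, -0.001], [-0.001, -0.0, -1.0]]
ft_force: [-0.1, -0.7, -0.5]
gripper_width: 0.0128
cur [0.5509 0.264  0.037 ] 87.36 w 0.0128 t 60.9 j6 -66.8
turn 0.11 or -179.9 then shift [0.3 0.1 2. ]
time_s: 61.35
eef_pos: [0.5511, 0.2643, 0.0324]
orientation: [[0.047, 0.999, 0.0], [0.999, -0.047, 0.0], [0.0, 0.0, -1.0]]
ft_force: [1.0, 0.8, -0.8]
gripper_width: 0.0127
[ 0.22  -0.054 -0.06 ]
```

Free at 32 mm. Going on down.

```bash
python3 -m pendant '[0,0,2,0,0,0,2,0,0,0,0,0,0,0,0,0]';  python3 -m pendant '[0,0,2,0,0,0,1,0,0,0,0,0,0,0,0,0]'
```

```text
time_s: 61.85
eef_pos: [0.5511, 0.2643, 0.0283]
orientation: [[0.046, 0.999, 0.0], [0.999, -0.046, 0.0], [0.0, 0.0, -1.0]]
ft_force: [0.3, 1.8, -0.4]
gripper_width: 0.0128
time_s: 62.35
eef_pos: [0.551, 0.2644, 0.028]
orientation: [[0.046, 0.999, -0.001], [0.999, -0.046, -0.0], [-0.0, -0.001, -1.0]]
ft_force: [-7.7, -2.2, 14.4]
gripper_width: 0.0131
```

```bash
python3 -m pendant '[0,0,-1,0,0,0,0,0,0,0,0,0,0,0,0,0]' 0.7; python3 -m pendant '[0,0,-20,0,0,0,-50,0,0,0,-50,0,0,0,-30,0,-60,0,0,0,-60,0,0,0,-60,0,0,0,0,0,0,0,0,0,0,0]' 0.42;python3 - <<'E'
from h import *
show("yellow",.046,("top",));show("yellow",.036)
for n,s in(("scene",np.s_[150:240,340:440]),("top",np.s_[240:340,180:280])):
    i=cam(n)["pixels"][s][:,:,::-1];cv2.imwrite(f"pics/x_{n}.png",cv2.resize(i,None,fx=5,fy=5,interpolation=cv2.INTER_CUBIC))
E
```

```text
time_s: 62.85
eef_pos: [0.5508, 0.264, 0.0259]
orientation: [[0.046, 0.999, -0.001], [0.999, -0.046, -0.0], [-0.0, -0.001, -1.0]]
ft_force: [-0.3, 0.2, -0.2]
gripper_width: 0.0257
time_s: 63.98
eef_pos: [0.5431, 0.0844, 0.1776]
orientation: [[0.047, 0.999, 0.002], [0.999, -0.047, 0.001], [0.001, 0.002, -1.0]]
ft_force: [-0.2, 0.7, -0.6]
gripper_width: 0.0496
top yellow 570 px 520 183 zmed 0.0307 ray [ 768.  -479.1  217.7  108.4   72.4] cloudmed [ 0.7718 -0.4505]
top yellow 77 px 299 225 zmed 0.0367 ray [677.6 109.6  35.6  14.6  17. ] cloudmed [0.6803 0.1109]
top yellow 88 px 404 262 zmed 0.0371 ray [ 575.8 -155.5   35.8   15.5   69.8] cloudmed [ 0.5766 -0.1572]
top yellow 87 px 213 275 zmed 0.0459 ray [5.540e+02 3.281e+02 3.340e+01 1.520e+01 5.000e-01] cloudmed [0.5552 0.3283]
top yellow 93 px 239 276 zmed 0.0463 ray [551.  262.3  35.7  15.2   0. ] cloudmed [0.551  0.2621]
top yellow 561 px 520 183 zmed 0.0306 ray [ 771.2 -483.   219.4  110.6   71.9] cloudmed [ 0.771  -0.4533]
top yellow 77 px 299 225 zmed 0.0364 ray [679.6 110.1  35.9  14.8  17. ] cloudmed [0.6805 0.1108]
top yellow 90 px 404 261 zmed 0.0366 ray [ 577.4 -157.3   36.3   16.4   69.8] cloudmed [ 0.5768 -0.1579]
top yellow 88 px 213 275 zmed 0.0454 ray [5.538e+02 3.303e+02 3.590e+01 1.530e+01 5.000e-01] cloudmed [0.555  0.3283]
top yellow 94 px 239 276 zmed 0.0465 ray [552.  264.   36.   15.3   0. ] cloudmed [0.5507 0.2623]
scene yellow 83 px 397 203 zmed 0.0428 ray [550.8 329.9  49.1  24.4  -3.7] cloudmed [0.553  0.3254]
scene yellow 81 px 376 210 zmed 0.0436 ray [547.3 263.   47.8  21.9  -8.5] cloudmed [0.5525 0.2593]
scene yellow 87 px 347 267 zmed 0.0327 ray [681.  107.5  46.2  21.6  12.1] cloudmed [0.6773 0.1079]
scene yellow 125 px 233 275 zmed 0.0348 ray [ 580.3 -158.3   37.    27.4   70.3] cloudmed [ 0.5778 -0.1583]
scene yellow 222 px 144 426 zmed 0.0146 ray [ 856.8 -454.3  220.1  106.4  -34.9] cloudmed [ 0.863  -0.4324]
```

View pics/x_scene.png

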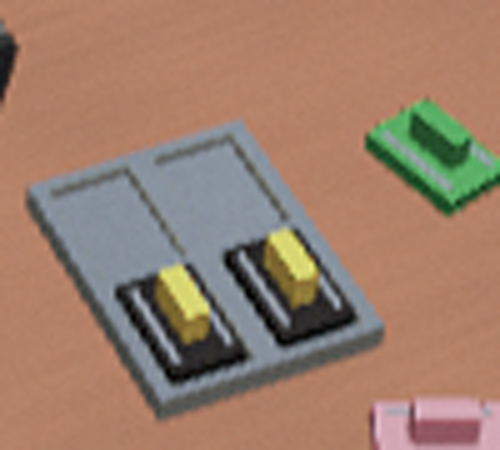

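View pics/x_top.png

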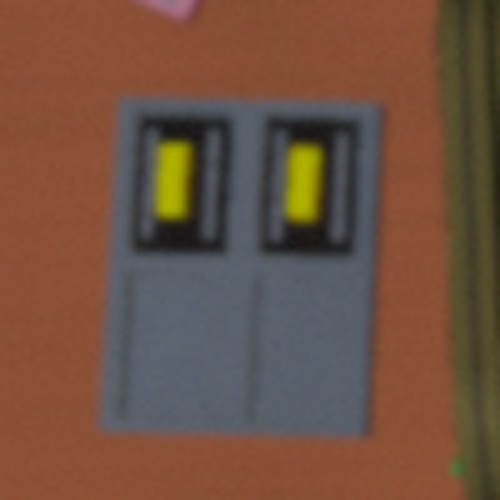

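```bash
python3 - <<'E'
from h import *
c=cam("top");W=cloud(c)
for b in blobs(c,"yellow",40):
    v,u=np.nonzero(b)
    P=ray(c,np.c_[u,v],.036)
    if b.sum()>200 or P[:,1].mean()>.2: continue
    w,V=np.linalg.eigh(np.cov(P.T));e=V[:,1];print(P.mean(0),np.degrees(np.arctan(e[1]/e[0])))
    # slab dark: neighbourhood black
    hsv=cv2.cvtColor(c["pixels"],cv2.COLOR_RGB2HSV)
    d=((hsv[...,2]<75)|b)&(np.hypot(W[...,0]-P[:,0].mean(),W[...,1]-P[:,1].mean())<.048)&(W[...,2]>.006)
    vv,uu=np.nonzero(d);print("slab",rect(ray(c,np.c_[uu,vv],.014)))
E
python3 -m pendant '[0,0,0,-8.6,0,0,0,-8.6,0,0,0,0]'; python3 go.py .6787 .1125 .0165 104.5
```

```text
[0.67950636 0.11017066] 14.313455937244308
slab [687.8 112.5  50.5  41.5  13.8]
[ 0.57709435 -0.15711606] 69.9837096378059
slab [ 576.7 -156.5   67.1   44.1   68.7]
time_s: 64.65
eef_pos: [0.5426, 0.0849, 0.1762]
orientation: [[-0.25, 0.968, -0.0], [0.968, 0.25, -0.0], [0.0, -0.0, -1.0]]
ft_force: [0.2, -0.1, -0.2]
gripper_width: 0.0495
cur [0.5426 0.0849 0.1762] 104.49 w 0.0495 t 64.7 j6 -101.2
turn -0.01 or 180.0 then shift [ -7.4 138.6 159.7]
```

```bash
python3 -m pendant '[-2.4,46.2,0,0,-2.5,46.2,0,0,-2.5,46.2,0,0,0,0,40,0,0,0,40,0,0,0,30,0,0,0,0,0,0,0,0,0]'; python3 go.py .6785 .1125 .0165 104.4
```

```text
time_s: 65.65
eef_pos: [0.6796, 0.1123, 0.0677]
orientation: [[-0.25, 0.968, 0.002], [0.968, 0.25, 0.0], [-0.0, 0.002, -1.0]]
ft_force: [0.3, -0.9, -0.3]
gripper_width: 0.0494
cur [0.6796 0.1123 0.0677] 104.5 w 0.0494 t 65.7 j6 -99.6
turn 0.1 or -179.9 then shift [ 0.5 -1.  51.2]
```

```bash
python3 -m pendant '[0.4,-0.7,20,0,0,0,18,0,0,0,8,0,0,0,4,0,0,0,0,0,0,0,0,0]'; python3 go.py .6785 .1125 .0165 104.4;python3 -m pendant '[0,0,0,0,0,0,0,0,0,0,0,0,0,0,0,0,0,0,0,0]' 1 70; python3 -m pendant '[0,0,-10,0,0,0,-40,0,0,0,-50,0,0,0,0,8.6,0,0,0,8.6,0,0,0,0,0,0,0,0]'; python3 go.py .4691 .3354 .045 87.25
```

```text
time_s: 66.4
eef_pos: [0.6785, 0.1123, 0.017]
orientation: [[-0.251, 0.968, 0.001], [0.968, 0.251, 0.0], [-0.0, 0.001, -1.0]]
ft_force: [0.4, 0.9, 0.6]
gripper_width: 0.0495
cur [0.6785 0.1123 0.017 ] 104.54 w 0.0495 t 66.4 j6 -99.6
turn 0.14 or -179.9 then shift [0.2 0.1 0.5]
time_s: 67.03
eef_pos: [0.6784, 0.1123, 0.017]
orientation: [[-0.251, 0.968, 0.001], [0.968, 0.251, 0.0], [-0.0, 0.001, -1.0]]
ft_force: [-0.1, 0.4, 4.6]
gripper_width: 0.0127
time_s: 67.9
eef_pos: [0.6775, 0.1122, 0.1158]
orientation: [[0.044, 0.999, -0.001], [0.999, -0.044, -0.0], [-0.0, -0.001, -1.0]]
ft_force: [-0.3, -0.0, -1.3]
gripper_width: 0.0125
cur [0.6775 0.1122 0.1158] 87.46 w 0.0125 t 67.9 j6 -82.5
turn 0.21 or -179.8 then shift [ 213.  -218.9   70.8]
```

```bash
python3 -m pendant '[30.5,-31.2,0,0.2,30.5,-31.3,0,0,30.4,-31.3,0,0,30.4,-31.3,0,0,30.4,-31.3,0,0,30.4,-31.3,0,0,30.4,-31.2,0,0,0,0,40,0,0,0,25,0,0,0,0,0,0,0,0,0]'; python3 go.py .4691 .3354 .038 87.25; python3 slab.py
```

```text
time_s: 69.28
eef_pos: [0.4706, 0.3361, 0.0524]
orientation: [[0.049, 0.999, 0.001], [0.999, -0.049, 0.001], [0.001, 0.001, -1.0]]
ft_force: [-0.4, 0.3, -0.4]
gripper_width: 0.0122
cur [0.4706 0.3361 0.0524] 87.17 w 0.0122 t 69.3 j6 -56.9
turn -0.08 or 179.9 then shift [-0.7 -1.4 14.4]
slab 177 [472.  332.1  75.3  49.7  -1.4] zmed 0.0503 top exp 0.0499 tcp [470.6 336.1  52.4]
```

```bash
python3 -m pendant '[-0.7,-2.0,10,0,0,0,4,0,0,0,0,0,0,0,0,0]'; python3 -m pendant '[0,0,3,0,0,0,2,0,0,0,0,0,0,0,0,0]'; python3 -c "
from h import *
o=r.get_obs();print(np.round(o['torque'],3))"
```

```text
time_s: 69.82
eef_pos: [0.4679, 0.3352, 0.0374]
orientation: [[0.05, 0.999, 0.0], [0.999, -0.05, 0.0], [0.0, 0.0, -1.0]]
ft_force: [-0.5, -0.1, -1.7]
gripper_width: 0.0123
time_s: 70.32
eef_pos: [0.4677, 0.3352, 0.0323]
orientation: [[0.05, 0.999, -0.0], [0.999, -0.05, -0.0], [-0.0, -0.0, -1.0]]
ft_force: [-0.0, 0.6, -1.5]
gripper_width: 0.0124
[-0.036 -0.007 -0.05 ]
```

It dropped in first time. Down, release, retreat.

```bash
python3 -m pendant '[0,0,3,0,0,0,2,0,0,0,1,0,0,0,0,0,0,0,0,0]'; python3 -m pendant '[0,0,0,0,0,0,0,0,0,0,0,0]' 0.7; python3 -m pendant '[0,0,-20,0,0,0,-50,0,0,0,-50,0,0,0,-30,0,-60,0,0,0,-60,0,0,0,-60,0,0,0,-60,0,0,0,0,0,0,0,0,0,0,0]' 0.42;python3 - <<'E'
from h import *
show("yellow",.046,("top",))
for n,s in(("scene",np.s_[150:240,340:440]),):
    i=cam(n)["pixels"][s][:,:,::-1];cv2.imwrite(f"pics/y_{n}.png",cv2.resize(i,None,fx=5,fy=5,interpolation=cv2.INTER_CUBIC))
E
python3 go.py .5758 -.1551 .15 -20.1
```

```text
time_s: 70.95
eef_pos: [0.4678, 0.3352, 0.0269]
orientation: [[0.05, 0.999, -0.0], [0.999, -0.05, -0.0], [-0.0, -0.0, -1.0]]
ft_force: [-2.4, -2.1, 5.0]
gripper_width: 0.0122
time_s: 71.32
eef_pos: [0.4678, 0.3352, 0.0261]
orientation: [[0.05, 0.999, -0.0], [0.999, -0.05, -0.0], [-0.0, -0.0, -1.0]]
ft_force: [0.8, -0.5, 0.4]
gripper_width: 0.0251
time_s: 72.58
eef_pos: [0.4562, 0.0955, 0.1776]
orientation: [[0.051, 0.999, 0.002], [0.999, -0.051, 0.001], [0.001, 0.002, -1.0]]
ft_force: [0.1, 0.7, 0.5]
gripper_width: 0.0497
top yellow 546 px 521 183 zmed 0.0311 ray [ 767.9 -479.4  217.1  108.4   72.4] cloudmed [ 0.7709 -0.4581]
top yellow 89 px 404 261 zmed 0.0366 ray [ 576.2 -155.6   35.8   16.3   69.8] cloudmed [ 0.5769 -0.1576]
top yellow 88 px 213 275 zmed 0.0466 ray [5.528e+02 3.281e+02 3.560e+01 1.520e+01 5.000e-01] cloudmed [0.555  0.3282]
top yellow 94 px 239 276 zmed 0.0456 ray [551.  262.3  35.7  15.2   0. ] cloudmed [0.5509 0.2622]
top yellow 91 px 211 308 zmed 0.0455 ray [470.  332.3  35.1  15.    0.5] cloudmed [0.47   0.3324]
cur [0.456  0.0964 0.177 ] 87.22 w 0.0496 t 72.7 j6 -81.9
turn -72.68 or 107.3 then shift [-198.9 -195.    27. ]
```

View pics/y_scene.png

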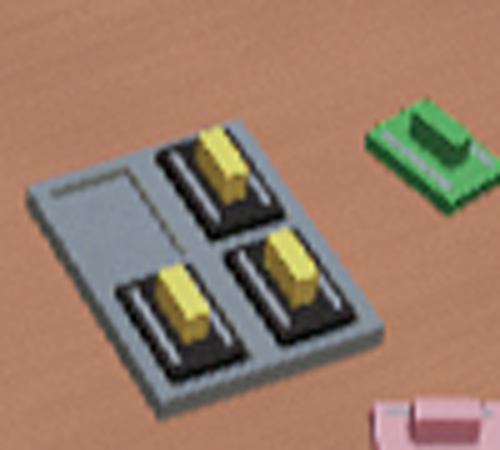

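```bash
python3 -m pendant '[0,0,0,10.7,0,0,0,10.7,0,0,0,10.7,0,0,0,10.7,0,0,0,10.7,0,0,0,10.7,0,0,0,10.7,0,0,0,10.7,0,0,0,10.7,0,0,0,10.7,0,0,0,0.3,0,0,0,0]'; python3 go.py .5758 -.1551 .0165 -20.1
```

```text
time_s: 74.18
eef_pos: [0.4558, 0.0962, 0.1763]
orientation: [[0.94, -0.341, -0.0], [-0.341, -0.94, 0.0], [-0.0, 0.0, -1.0]]
ft_force: [-0.3, -0.5, 0.4]
gripper_width: 0.0495
cur [0.4558 0.0962 0.1763] -19.93 w 0.0495 t 74.2 j6 25.2
turn 0.17 or -179.8 then shift [199.1 194.8 159.8]
```

```bash
python3 -m pendant '[33.2,32.5,0,0.2,33.2,32.5,0,0,33.2,32.5,0,0,33.2,32.5,0,0,33.2,32.4,0,0,33.1,32.4,0,0,0,0,40,0,0,0,40,0,0,0,30,0,0,0,0,0,0,0,0,0]'; python3 go.py .5758 -.1551 .0165 -20.1;python3 - <<'E'
from h import *
i=cam("scene")["pixels"][220:340,160:320][:,:,::-1];cv2.imwrite(f"pics/z2.png",cv2.resize(i,None,fx=4,fy=4,interpolation=cv2.INTER_CUBIC))
show("yellow",.036,("scene",))
E
```

```text
time_s: 75.55
eef_pos: [0.5758, -0.1565, 0.0677]
orientation: [[0.938, -0.347, 0.002], [-0.347, -0.938, -0.001], [0.002, -0.0, -1.0]]
ft_force: [0.0, 0.3, -0.4]
gripper_width: 0.0498
cur [ 0.5758 -0.1565  0.0677] -20.29 w 0.0498 t 75.5 j6 -0.1
turn -0.19 or 179.8 then shift [-0.5 -1.3 51.2]
scene yellow 81 px 384 182 zmed 0.0446 ray [466.6 335.   51.   23.5  -3.2] cloudmed [0.4707 0.3313]
scene yellow 84 px 398 203 zmed 0.0444 ray [550.8 329.9  49.1  24.4  -3.7] cloudmed [0.5551 0.3264]
scene yellow 80 px 376 210 zmed 0.0449 ray [547.3 263.   47.8  21.9  -8.5] cloudmed [0.5521 0.2591]
scene yellow 82 px 235 276 zmed 0.0282 ray [ 580.9 -157.2   34.5   26.9   70.2] cloudmed [ 0.5812 -0.1525]
scene yellow 231 px 143 426 zmed 0.014 ray [ 855.7 -453.8  221.9  106.9  -34.7] cloudmed [ 0.8637 -0.4328]
```

View pics/z2.png

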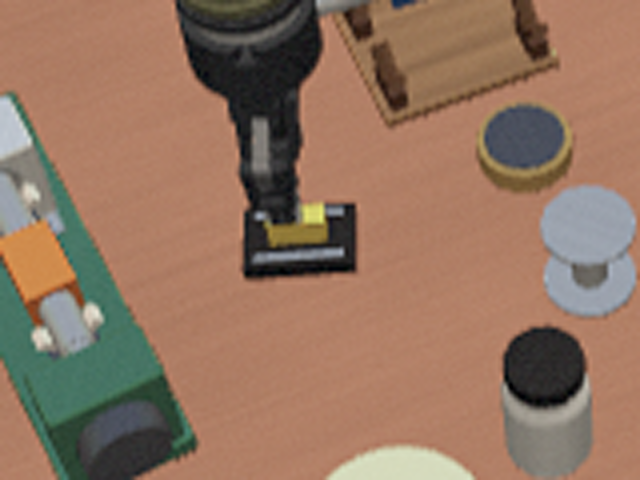

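```bash
python3 -m pendant '[-0.3,-1.0,20,-0.2,0,0,18,0,0,0,8,0,0,0,4,0,0,0,0,0,0,0,0,0]'; python3 go.py .5758 -.1551 .0165 -20.1;python3 -m pendant '[0,0,0,0,0,0,0,0,0,0,0,0,0,0,0,0,0,0,0,0]' 1 70; python3 -m pendant '[0,0,-10,0,0,0,-40,0,0,0,-50,0,0,0,-30,0,0,0,0,10.4,0,0,0,10.4,0,0,0,10.4,0,0,0,10.4,0,0,0,10.4,0,0,0,10.4,0,0,0,10.3,0,0,0,0,0,0,0,0]'; python3 go.py .4649 .2685 .045 -92.75
```

```text
time_s: 76.4
eef_pos: [0.5754, -0.1555, 0.0169]
orientation: [[0.939, -0.345, 0.001], [-0.345, -0.939, -0.0], [0.001, 0.0, -1.0]]
ft_force: [0.3, 0.5, -0.7]
gripper_width: 0.0493
cur [ 0.5754 -0.1555  0.0169] -20.16 w 0.0493 t 76.4 j6 -0.1
turn -0.06 or 179.9 then shift [ 0.3 -0.5  0.4]
time_s: 77.03
eef_pos: [0.5754, -0.1555, 0.017]
orientation: [[0.939, -0.345, 0.001], [-0.345, -0.939, -0.0], [0.001, -0.0, -1.0]]
ft_force: [-0.3, 0.1, 4.7]
gripper_width: 0.0124
time_s: 78.65
eef_pos: [0.5746, -0.1552, 0.146]
orientation: [[-0.047, -0.999, -0.001], [-0.999, 0.047, 0.0], [-0.0, 0.001, -1.0]]
ft_force: [-0.4, 0.2, -1.5]
gripper_width: 0.0125
cur [ 0.5746 -0.1552  0.146 ] -92.72 w 0.0125 t 78.7 j6 72.4
turn 0.03 or -180.0 then shift [-417.9  129.9  101. ]
```

```bash
python3 -m pendant '[-41.8,13,0,0,-41.8,13,0,0,-41.8,13,0,0,-41.8,13,0,0,-41.8,13,0,0,-41.8,13,0,0,-41.8,13,0,0,-41.8,13,0,0,-41.8,13,0,0,-41.7,12.9,0,0,0,0,45,0,0,0,40,0,0,0,10,0,0,0,0,0,0,0,0,0]'; python3 go.py .4649 .2685 .038 -92.75; python3 slab.py
```

```text
time_s: 80.53
eef_pos: [0.4676, 0.2691, 0.0535]
orientation: [[-0.05, -0.999, 0.003], [-0.999, 0.05, 0.002], [-0.002, -0.003, -1.0]]
ft_force: [0.8, -0.1, -1.3]
gripper_width: 0.0122
cur [0.4676 0.2691 0.0535] -92.86 w 0.0122 t 80.5 j6 117.1
turn -0.11 or 179.9 then shift [ 0.7  2.7 15.5]
slab 162 [469.9 265.6  75.3  48.3  -0.8] zmed 0.0513 top exp 0.051 tcp [467.6 269.1  53.5]
```

```bash
python3 -m pendant '[0.6,2.8,6,0,0,0,0,0,0,0,0,0]'; python3 go.py .4643 .2686 .038 -92.75; python3 slab.py
```

```text
time_s: 80.95
eef_pos: [0.4631, 0.2681, 0.0454]
orientation: [[-0.05, -0.999, 0.0], [-0.999, 0.05, 0.0], [-0.0, -0.0, -1.0]]
ft_force: [0.3, -0.1, -1.8]
gripper_width: 0.0124
cur [0.4631 0.2681 0.0454] -92.86 w 0.0124 t 81.0 j6 117.2
turn -0.11 or 179.9 then shift [-0.6 -1.2  7.4]
slab 170 [465.1 264.5  73.3  49.2  -3.1] zmed 0.0431 top exp 0.0429 tcp [463.1 268.1  45.4]
```

```bash
python3 -m pendant '[-0.5,-1.0,5,-0.1,0,0,4,0,0,0,0,0,0,0,0,0]'; python3 -m pendant '[0,0,3,0,0,0,2,0,0,0,0,0,0,0,0,0]'; python3 -c "
from h import *
o=r.get_obs();print(np.round(o['torque'],3))"
```

```text
time_s: 81.5
eef_pos: [0.4642, 0.2685, 0.0362]
orientation: [[-0.048, -0.999, -0.0], [-0.999, 0.048, -0.0], [0.0, 0.0, -1.0]]
ft_force: [-0.0, 0.7, -1.2]
gripper_width: 0.0124
time_s: 82.0
eef_pos: [0.4642, 0.2685, 0.0313]
orientation: [[-0.048, -0.999, 0.0], [-0.999, 0.048, -0.0], [0.0, -0.0, -1.0]]
ft_force: [1.2, -0.5, -1.7]
gripper_width: 0.0123
[ 0.033 -0.031  0.06 ]
```

```bash
python3 -m pendant '[0,0,3,0,0,0,2,0,0,0,0.5,0,0,0,0,0,0,0,0,0]'; python3 -m pendant '[0,0,0,0,0,0,0,0,0,0,0,0]' 0.7; python3 -m pendant '[0,0,-20,0,0,0,-50,0,0,0,-50,0,0,0,-50,0,0,0,-50,0,60,0,0,0,60,0,0,0,60,0,0,0,60,0,0,0,0,0,0,0,0,0,0,0]' 0.42; python3 -c "
from h import *
for n in('scene','top'): cv2.imwrite(f'pics/fin_{n}.png',cam(n)['pixels'][:,:,::-1])
show('yellow',.046,('top',));show('blue',.061);show('orange',.086);show('red',.132)"
```

```text
time_s: 82.62
eef_pos: [0.4643, 0.2686, 0.027]
orientation: [[-0.048, -0.999, -0.001], [-0.999, 0.048, -0.0], [0.0, 0.001, -1.0]]
ft_force: [-3.3, -0.7, 6.7]
gripper_width: 0.0123
time_s: 83.0
eef_pos: [0.4641, 0.2685, 0.0257]
orientation: [[-0.048, -0.999, -0.0], [-0.999, 0.048, -0.0], [0.0, 0.0, -1.0]]
ft_force: [0.6, 0.9, -0.2]
gripper_width: 0.0253
time_s: 84.38
eef_pos: [0.4526, 0.0288, 0.2458]
orientation: [[-0.049, -0.999, 0.0], [-0.999, 0.049, 0.0], [-0.0, 0.0, -1.0]]
ft_force: [-0.2, -0.2, 0.9]
gripper_width: 0.0499
top yellow 541 px 521 183 zmed 0.0309 ray [ 813.7 -493.3  183.7  128.   -72.9] cloudmed [ 0.7709 -0.4579]
top yellow 87 px 213 275 zmed 0.0462 ray [5.540e+02 3.281e+02 3.340e+01 1.520e+01 5.000e-01] cloudmed [0.555  0.3285]
top yellow 93 px 239 276 zmed 0.0458 ray [551.  262.3  35.7  15.2   0. ] cloudmed [0.5513 0.2622]
top yellow 92 px 211 308 zmed 0.0454 ray [470.  332.3  35.1  15.    0.5] cloudmed [0.47   0.3329]
top yellow 89 px 238 309 zmed 0.0461 ray [467.  267.2  32.6  15.    0. ] cloudmed [0.4657 0.267 ]
scene blue 110 px 295 24 zmed -0.4745 ray [-3.538e+02  4.280e+02  6.630e+01  4.120e+01 -3.000e-01] cloudmed [-1.1871  0.7835]
scene blue 267 px 264 211 zmed 0.0603 ray [438.4 -16.   52.1  50.7  88.3] cloudmed [ 0.4398 -0.0146]
top orange 218 px 470 258 zmed 0.0869 ray [ 575.9 -310.7   45.9   28.5    5.4] cloudmed [ 0.5753 -0.3106]
top red 51 px 480 297 zmed 0.1326 ray [ 478.1 -316.1   20.4   12.9  -82.1] cloudmed [ 0.4784 -0.3154]
top red 414 px 19 436 zmed 0.1744 ray [194.2 742.9  48.6  48.5 -24.8] cloudmed [0.2024 0.7175]
```

View pics/fin_scene.png

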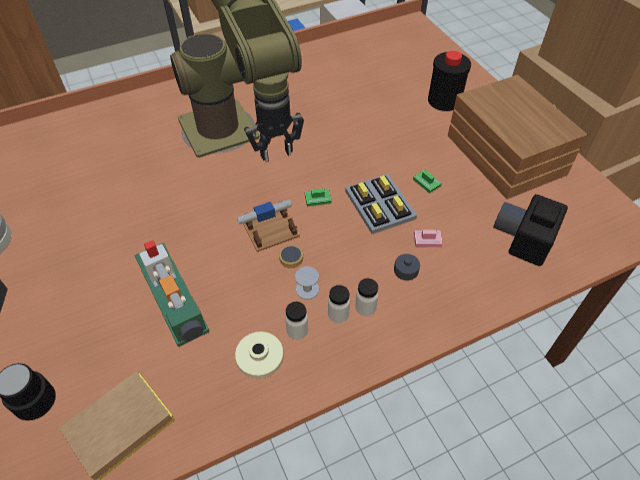

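View pics/fin_top.png

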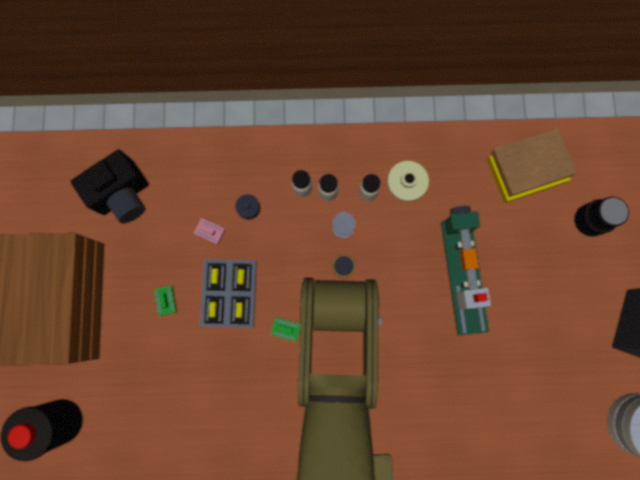

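All four ribs stand at about 46 mm, which is their seated height, in pockets at (213,275), (239,276), (211,308) and (238,309). The arbor and the tailstock grip are back at the spots the spent arbor and grip held at the start.

```bash
python3 -c "
from workcell import r
r.job_done();print(r.get_obs()['time_s'])"
```

```text
the job is handed in; nothing more can be done
the job is handed in; nothing more can be done
```

I did the whole changeover and handed the job in at about 85 s of the 210 s allowed; no verdict was reported.

- **Winder:** I slid the tailstock back and laid the spent arbor in the rack's free slot. The fresh arbor then went into the steadies, and I pushed the tailstock up until it stopped. In the last top view, the orange hub was within about 1.5 mm of where the blue hub started. The red grip was within about 1 mm of its starting place.
- **Spent arbor:** the last scene view shows its hub top at 60 mm, which is right for lying in the V blocks. The arm hid it from the top camera at the end.
- **Inserts:** all four are in the tray, rib up. Rib tops read 45.4 to 46.2 mm (46 mm expected), within about 2 mm of the measured pocket centres and square to about 3°.
- **Leave-alone items:** the last pictures show the canisters, spool, lens cap, tank lid, iron weight and look-alikes where they started.

**What went wrong or disagreed:**
- One insert was knocked aside during the run, and I picked it up from its new place.
- The first two inserts caught on the pocket rims and took a few small shifts to seat.
- The cameras and robot disagreed by about 2 mm, and I corrected for that.
- I did not measure the inserts' tilt after seating; I judged it from rib height and the pictures.

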